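# Weigh the staple box with an interlocking weight

## Task

Weigh the part-used staple box that sits on the right pan of the letter balance: take the one weight that levels the beam out of the rack under the shelf edge, set it gently on the empty left pan and let go. The weights interlock, so lift it straight up until it is free, never sideways, without shifting the rack; the other two weights belong in the rack, the staple box stays on its pan, and the tape roll behind the balance is left alone.

Things in the scene. Friction and masses are not known exactly. Their poses are not given: they have to be found in the camera images.
- desk_shelf: Fixed desk shelf: board 260 mm wide (its y), 200 mm deep, underside 165 mm above the desk; a carton fixed on it reaches 241 mm. Origin on the desk, below the middle of the board's front edge; +x points under the shelf. That edge lies 8 to 14 mm nearer the robot than the fins' centres, so a gripper pointing straight down does not fit: lean it back along the shelf's -x, 30 to 45 degrees.
- rack: Loose wooden rack, 66 (x) x 250 (y) x 34 mm, 1.2 kg, half under the shelf edge, turned like the shelf. Origin at the centre of its underside; floor 10 mm above the desk. Three interlocking weights stand on the floor in a row along its y, at -66, 0 and +66 mm, in any order, between two end blocks. It must not shift by over 12 mm.
- small_weight_fin (a point): 100 g aluminium weight: a foot 46 (x) x 79 (y, -32 to +47 mm from the fin) x 24 mm high, thin stem, grip fin. T-shaped tongue (+y) and groove (-y) of the foot lock into its neighbours, 1.5 mm play; it comes free only straight up, after 24 mm. Point: centre of the fin, 73 mm above the underside; fin 30 (x) x 16 (y) x 38 mm, grip across the 16 mm. Axes as the rack's.
- medium_weight_fin (a point): 200 g aluminium weight: same foot, tongue, groove and fin as the small one, but with a block of 46 x 40 mm on the foot whose top is 39 mm above the underside. Point: centre of its grip fin, 73 mm above the underside.
- large_weight_fin (a point): 300 g aluminium weight: same foot, tongue, groove and fin as the small one, but with a block of 46 x 40 mm on the foot whose top is 54 mm above the underside. Point: centre of its grip fin, 73 mm above the underside.
- beam (a joint): Tilt of the balance's beam (rad), with a pointer before a white scale plate: 0 level, positive when the right pan is low. Springy and damped: it leans 0.051 rad for each 100 g that one pan carries more than the other, wherever on the pan it stands. The staple box weighs 80 to 330 g. Level means within 0.033 rad of 0.
- balance: Fixed grey letter balance, 315 mm long along its y, with two pans 100 mm to either side of the middle: left pan at +y, right pan at -y. Origin at the centre of its underside. Highest fixed part 104 mm.
- left_pan_top (a point): Centre of the upper face of the empty left pan, a steel plate of 112 x 112 mm with a 3 mm rim, sides along the balance's x and y. 90 mm above the desk when the beam is level; it rises 10 mm for 0.1 rad of beam tilt, sinks as it is loaded, and stays horizontal.
- staple_box_mid (a point): Centre of the small staple carton, 40 x 78 x 30 mm, on the right pan.
- right_pan_top (a point): Centre of the upper face of the right pan, like the left one.
- tape_roll: Roll of brown tape lying flat, 92 mm across, 48 mm high, behind the balance; origin at the centre of its underside.

How it is judged:
By the outcome, as a careful person would: the job done as asked, in the order asked, and still so for the second after the job is handed in, with the robot touching nothing.
It also fails if it takes over 50 s, if anything falls off the work surface, if the arm or the gripper's body presses on something with over 40 N, if the wrist force passes 120 N, or if a joint passes its speed limit or range.

## Robot

A 6-joint arm with a two-finger parallel gripper is mounted at the origin on the work surface; the furniture and walls round the work are solid. World frame = base frame: x ahead of the robot, y to its left, z up, the work surface at z = 0. Lengths are in mm, angles in rad, forces in N, time in s.
With the tool pointing down it reaches from about 350 to 875 mm from the base axis. Payload 4.2 kg.
Tool frame: the origin (TCP) lies midway between the tips of the shut fingers; the grasp point (between the pads) lies 19 mm behind it; z points along the fingers, y is the direction in which the jaws open and shut (so a half turn about z gives the same grasp; the last joint's range is limited). The gripper opens to 85 mm and grips with 20 to 120 N. Pads are 22 mm wide; open, the fingers measure 114 mm over their backs; the gripper's body (76 mm by 85 mm) begins 54 mm behind the grasp point. The pads swing forward as they close: fully open they stand 13 mm farther back than shut.
Start: joints at [1.415, 0.385, 0.008, 0, -1.194, -0.259], TCP at [251.846, 571.99, 231.312] pointing down, gripper open.
Joint ranges: [-3.14, 3.14], [-1.21, 2.06], [-1.07, 1.41], [-3.16, 2.05], [-2.99, -0.16], [-3.1, 3.1]. Speed limits (rad/s): [2.79, 2.79, 3.14, 3.14, 3.14, 3.14].

## Interface

Orientations are given as a unit quaternion [x, y, z, w].
In Python, from bench import readout, optics, workorder, nets gives the robot as it stands. The module is installed in compiled form; this text tells all that it offers.
- The arm moves only by the tool move_arm, never from a script. Its argument "steps" is a list of rows, each a list of 7 numbers: the opening, from -1 (shut) to 1 (fully open), so that 0 is half open, then the shift along the world's x, y, z in mm, then the turn, a rotation vector about the world's x, y, z in rad. In form: [[gripper, tx, ty, tz, wx, wy, wz], ...]. A call has 1 to 5 rows; each row is the pose to reach, as a shift and turn from the pose commanded when the call began; what a row does not reach only later rows make up. A row lasts 1/12 s, in which the tool goes at most 41.7 mm and 7.16 degrees, less where a joint would pass 70% of its speed; a pose out of reach is approached as far as the arm can. A call with a gripper value outside its range is refused whole. The fingers move at their own pace and stop on an object; the grip force is fixed at half the most. Time passes only in rows, so rows that repeat a pose let the fingers close. It gives the time, the measured TCP pose, the force and the opening at its end, in the units of the state.
- readout.read_state(): the state, without advancing time (a new reading comes with each control period).
- optics.get_image(name): name is "scene" or "top" or "wrist"; returns a dict with "frame" (384x512x3 uint8, blue, green, red), "fx", "fy", "cx", "cy" (pixels), "k1" (the pictures are not rectified: a ray, as slopes to the right and down, at radius r is drawn at 1 + k1 r^2 times it, then the intrinsics apply), "rvec" (rotation vector, rad) and "tvec" (3), from world to camera coordinates, as OpenCV has them. Camera axes: x right, y down, z forward; pixel columns grow to the right and rows downward; lengths in mm; the calibration is good to about 2 mm. A picture is of the moment at which its call begins. There is no depth.
- workorder.job_done(): hands the job in, once; it reports no verdict.
Trained networks look in a picture, given as the dict that the camera call returned (one of the last four; its "shot" number tells which), for a name from the list of things; names that differ only in an ending like _2 or _b are one class to them, and where a whole thing is asked for, a point or a joint stands for the part that bears it (a point fixed in the world has none). Each returns a list of dicts, best first, with "conf" (0 to 1); they miss things now and then, are a little off and sometimes report something else, mostly with a low value. They report only what shows in the picture. A call takes as long as a camera call.
- nets.silhouettes(name, picture): "region" (384x512 bool, what is visible of it) and "extent" ([left, top, right, bottom] in pixels, round what is visible of it).
- nets.tip_of(name, picture): "uv" ([column, row] in pixels: a listed point, or the origin of a listed thing).
The state is a dict: "clock": time; "joints": joint angles; "joint_vel": joint speeds; "joint_efforts": joint torques, N m; "position": TCP position; "ee_rot": TCP orientation; "contact_force": force on the tool from outside, world axes, zero at the start; "wrist_torque": the same for the moment, N m; "gripper_width": finger opening in mm.
Only numpy, scipy, OpenCV 4.12 (cv2) and the standard library are available. Lean on these libraries where they do the work, as an engineer would, in place of code of your own. Each camera call takes 0.05 s, during which the arm holds its last target.

## Working session

There is one attempt and no reset: what is moved stays moved. The work goes in short steps, Python scripts to look and compute and a tool call to move; the robot and the scene stay as the last step left them, time stands still between calls to the robot, and variables do not carry over. Pictures are saved under pics/ and viewed, and the job is handed in when it is done.

Besides the shell and the picture viewer there is one more tool, called after "Emit:" by a JSON object that holds its "op" and its "data". move_arm: Moves the arm, as the interface text tells. Its arguments: {"type":"object","properties":{"steps":{"type":"array","items":{"type":"array","items":{"type":"number"}}}},"required":["steps"]}

```bash
mkdir -p pics; cat > h.py <<'E'
from bench import readout, optics, workorder, nets
import numpy as np, cv2
def cam(p):
    K=np.array([[p["fx"],0,p["cx"]],[0,p["fy"],p["cy"]],[0,0,1.]]); D=np.array([p["k1"],0,0,0.])
    R=cv2.Rodrigues(np.array(p["rvec"],float))[0]; t=np.array(p["tvec"],float).ravel()
    return K,D,R,t
def ray(p,uv):
    K,D,R,t=cam(p)
    n=cv2.undistortPoints(np.array([[uv]],float),K,D)[0,0]
    d=R.T@np.array([n[0],n[1],1.]); return -R.T@t,d/np.linalg.norm(d)
def atz(p,uv,z):
    o,d=ray(p,uv); return o+d*(z-o[2])/d[2]
def proj(p,X):
    K,D,R,t=cam(p)
    return cv2.projectPoints(np.array(X,float).reshape(-1,3),np.array(p["rvec"],float),t,K,D)[0][:,0]
def tri(obs):
    A=np.zeros((3,3));b=np.zeros(3)
    for p,uv in obs:
        o,d=ray(p,uv);M=np.eye(3)-np.outer(d,d);A+=M;b+=M@o
    X=np.linalg.solve(A,b)
    return X,[np.linalg.norm(proj(p,X)[0]-uv) for p,uv in obs]
E
python3 - <<'E'
from h import *
np.set_printoptions(precision=1,suppress=True)
s=readout.read_state();print(s)
P={}
for n in ["scene","top","wrist"]:
    P[n]=optics.get_image(n);cv2.imwrite(f"pics/{n}0.png",P[n]["frame"])
    o,d=ray(P[n],(256,192));print(n,o,d,P[n]["fx"],P[n]["k1"])
import pickle;pickle.dump(P,open("P0.pkl","wb"))
names="desk_shelf rack small_weight_fin medium_weight_fin large_weight_fin balance left_pan_top staple_box_mid right_pan_top tape_roll".split()
for m in names:
    for n in P:
        r=nets.tip_of(m,P[n]);print(m,n,[(np.round(q["uv"],1).tolist(),round(q["conf"],2)) for q in r[:3]])
E
```

```text
{'clock': 0.0, 'joints': array([ 1.4,  0.4,  0. , -0. , -1.2, -0.3]), 'joint_vel': array([ 0.,  0., -0.,  0.,  0.,  0.]), 'joint_efforts': array([ -0. , -39.2,  18.8,   4.2,  -0. ,  -0. ]), 'position': array([251.6, 571.5, 230.2]), 'ee_rot': array([ 1. , -0.2, -0. ,  0. ]), 'contact_force': array([ 0.9,  0. , -0.2]), 'wrist_torque': array([-0.,  0.,  0.]), 'gripper_width': 85.54574585867086}
scene [258.5 522.6 830. ] [ 0.3 -0.6 -0.7] 351.56488155058094 -0.021689143970450044
top [ 373.9  -74.8 1125.4] [ 0.2  0.  -1. ] 380.12619353756395 -0.07797360646988102
wrist [313.1 545.2 373.6] [-0.3  0.1 -1. ] 334.8282573477419 -0.07053781510227786
desk_shelf scene []
desk_shelf top []
desk_shelf wrist []
rack scene [([229.2, 266.8], 0.94), ([267.1, 163.4], 0.62), ([239.1, 233.2], 0.37)]
rack top [([191.9, 208.7], 0.89)]
rack wrist []
small_weight_fin scene [([225.1, 249.9], 0.96)]
small_weight_fin top [([183.3, 205.9], 0.8)]
small_weight_fin wrist []
medium_weight_fin scene [([217.8, 276.8], 0.86)]
medium_weight_fin top [([161.2, 205.8], 0.79)]
medium_weight_fin wrist []
large_weight_fin scene [([237.4, 234.0], 0.82)]
large_weight_fin top [([206.0, 209.7], 0.8), ([322.5, 191.5], 0.5)]
large_weight_fin wrist []
balance scene [([315.0, 169.0], 0.84)]
balance top [([334.0, 236.4], 0.8)]
balance wrist []
left_pan_top scene [([298.6, 170.7], 0.68)]
left_pan_top top [([301.5, 233.3], 0.72)]
left_pan_top wrist []
staple_box_mid scene [([326.7, 132.0], 0.56)]
staple_box_mid top [([375.0, 237.5], 0.64)]
staple_box_mid wrist []
right_pan_top scene [([323.1, 132.1], 0.86)]
right_pan_top top [([373.2, 240.9], 0.65), ([323.2, 190.9], 0.63)]
right_pan_top wrist []
tape_roll scene [([269.9, 162.8], 0.76)]
tape_roll top [([325.4, 191.9], 0.9), ([183.9, 205.0], 0.52)]
tape_roll wrist []
```

View pics/scene0.png

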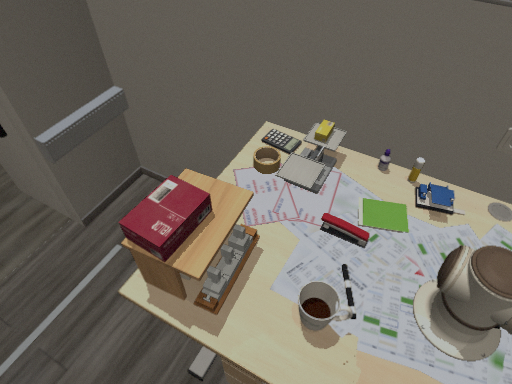

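View pics/top0.png

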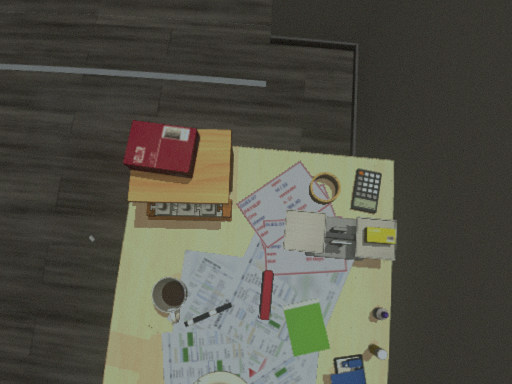

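```bash
python3 - <<'E'
from h import *
import pickle
np.set_printoptions(precision=1,suppress=True)
P=pickle.load(open("P0.pkl","rb"));S,T=P["scene"],P["top"]
for n,a,b in [("rack",(229.2,266.8),(191.9,208.7)),("small",(225.1,249.9),(183.3,205.9)),("med",(217.8,276.8),(161.2,205.8)),("large",(237.4,234),(206,209.7)),("bal",(315,169),(334,236.4)),("lp",(298.6,170.7),(301.5,233.3)),("st",(326.7,132),(375,237.5)),("rp",(323.1,132.1),(373.2,240.9)),("tape",(269.9,162.8),(325.4,191.9))]:
    print(n,*tri([(S,a),(T,b)]), "top@83",atz(T,b,83),"scene@83",atz(S,a,83))
print(np.array(readout.read_state()['ee_rot']))
for n,c in [("scene",(170,80,370,330)),("top",(130,150,430,280))]:
    f=P[n]["frame"][c[1]:c[3],c[0]:c[2]];k=min(800/f.shape[1],600/f.shape[0])
    cv2.imwrite(f"pics/{n}0z.png",cv2.resize(f,None,fx=k,fy=k,interpolation=cv2.INTER_CUBIC));print(k)
E
```

```text
rack [549.7 143.7  -3.2] [np.float64(0.4187897552569548), np.float64(0.3689889845719753)] top@83 [537.2 127.3  83. ] scene@83 [518.5 182.7  83. ]
small [544.9 151.6  92.1] [np.float64(1.4849694621209686), np.float64(1.3066437493855025)] top@83 [542.9 152.3  83. ] scene@83 [552.2 147.7  83. ]
med [534.9 215.3  74.8] [np.float64(1.6897058480364175), np.float64(1.415189403050772)] top@83 [537.5 214.3  83. ] scene@83 [528.  217.9  83. ]
large [544.4  90.1  81.1] [np.float64(2.45292709685428), np.float64(2.253118048672777)] top@83 [538.   87.7  83. ] scene@83 [550.   92.3  83. ]
bal [ 493.5 -284.9   21.1] [np.float64(2.8945380481224605), np.float64(3.247872716041273)] top@83 [ 495.6 -271.5   83. ] scene@83 [ 466.9 -224.1   83. ]
lp [ 498.2 -179.    98.6] [np.float64(1.3217748264070834), np.float64(1.433527613161474)] top@83 [ 496.3 -181.5   83. ] scene@83 [ 507.3 -193.4   83. ]
st [ 496.4 -379.5  105.3] [np.float64(1.0138508897390026), np.float64(1.22175713904504)] top@83 [ 502.3 -385.5   83. ] scene@83 [ 500.3 -407.7   83. ]
rp [ 496.1 -372.2  107.5] [np.float64(2.0172616601058344), np.float64(2.4295038398439126)] top@83 [ 492.5 -380.8   83. ] scene@83 [ 510.7 -401.3   83. ]
tape [ 634.8 -253.3    7.1] [np.float64(0.5131072619658311), np.float64(0.5745820796031602)] top@83 [ 618.7 -240.8   83. ] scene@83 [ 598.5 -181.9   83. ]
[ 1.  -0.2 -0.  -0. ]
2.4
2.6666666666666665
```

View pics/scene0z.png

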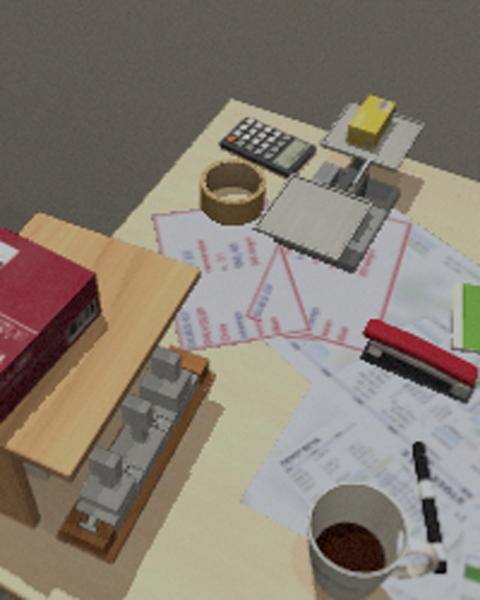

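View pics/top0z.png

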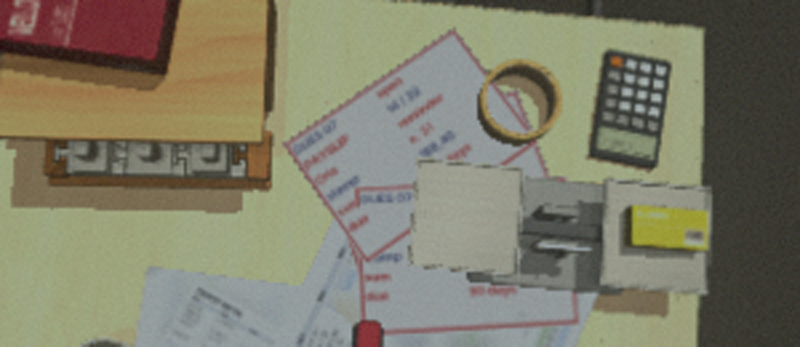

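The scene view shows the rack under the shelf edge, and the balance with the yellow box on the far (right) pan. Going by block height, the weights from +y to -y look like medium, small, large. Next I'll bring the wrist camera closer.

```bash
cat >> h.py <<'E'
from scipy.spatial.transform import Rotation as Ro
def target(th,ps,sg=1):
    z=np.array([np.sin(th)*np.cos(ps),np.sin(th)*np.sin(ps),-np.cos(th)])
    y=sg*np.array([-np.sin(ps),np.cos(ps),0]); return Ro.from_matrix(np.c_[np.cross(y,z),y,z])
E
python3 - <<'E'
from h import *
import pickle
np.set_printoptions(precision=4,suppress=True)
P=pickle.load(open("P0.pkl","rb"))
s=readout.read_state();R=Ro.from_quat(s['ee_rot']);print(s['ee_rot']);print(R.as_matrix())
o,d=ray(P["wrist"],(256,192));print("cam in tool",R.inv().apply(o-s['position']),R.inv().apply(d))
for sg in(1,-1):
  for th in (0,37):
    v=(target(np.radians(th),0,sg)*R.inv()).as_rotvec();print(sg,th,v,np.degrees(np.linalg.norm(v)))
E
```

```text
[ 0.9786 -0.2059 -0.     -0.    ]
[[ 0.9152 -0.403   0.    ]
 [-0.403  -0.9152  0.0001]
 [-0.     -0.0001 -1.    ]]
cam in tool [  66.84     -0.1151 -142.2979] [-0.2691  0.0245  0.9628]
1 0 [-0.      0.0001 -2.7268] 156.23633911776108
1 37 [ 0.8702 -0.183  -2.6007] 157.47985939126852
-1 0 [-0.0001 -0.      0.4148] 23.763661096267306
-1 37 [-0.1339 -0.6364  0.4001] 43.74830132691526
```

View pics/wrist0.png

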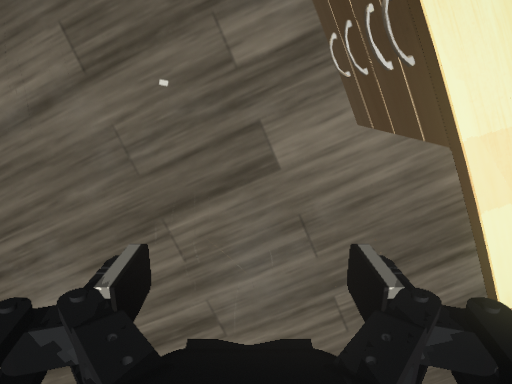

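```bash
python3 - <<'E'
from h import *
import pickle
np.set_printoptions(precision=3,suppress=True)
P=pickle.load(open("P0.pkl","rb"))
print(proj(P["scene"],[[0,0,0],[0,0,150]]),proj(P["top"],[[0,0,0],[100,0,0]]), atz(P["scene"],(490,330),0),atz(P["scene"],(318,320),0),atz(P["scene"],(320,285),100))
s=readout.read_state();R=Ro.from_quat(s['ee_rot'])
print((target(np.radians(44),0,-1)*R.inv()).as_rotvec(), np.array([450,150,190])-s['position'])
E
```

```text
[[454.087 316.949]
 [483.978 288.37 ]] [[219.854 407.795]
 [223.48  370.73 ]] [-80.72   -7.679   0.   ] [286.907 164.078   0.   ] [309.834 131.135 100.   ]
[-0.159 -0.757  0.394] [ 198.147 -422.002  -41.334]
```

Emit:
{"op": "move_arm", "data": {"steps": [[0,198,-422,-20,-0.159,-0.757,0.394],[0,198,-422,-20,-0.159,-0.757,0.394],[0,198,-422,-20,-0.159,-0.757,0.394],[0,198,-422,-20,-0.159,-0.757,0.394],[0,198,-422,-20,-0.159,-0.757,0.394]]}}

```text
clock: 2.07
position: [338.2, 387.2, 222.9]
ee_rot: [0.961, -0.062, 0.269, -0.0]
contact_force: [2.7, -1.1, 1.7]
gripper_width: 42.9
```

```bash
cat >> h.py <<'E'
def rem(pos,th,ps,sg=-1):
    s=readout.read_state();R=Ro.from_quat(s['ee_rot'])
    print("rem",np.round(np.array(pos)-s['position'],1),np.round((target(np.radians(th),ps,sg)*R.inv()).as_rotvec(),4),"pos",np.round(s['position'],1),"F",np.round(s['contact_force'],1),"w",round(s['gripper_width'],1),"t",round(s['clock'],2),"j",np.round(s['joints'],2))
E
python3 -c "
from h import *
rem([450,150,190],44,0)"
```

```text
rem [ 111.8 -237.2  -32.9] [-0.0471 -0.222   0.1152] pos [338.2 387.2 222.9] F [ 2.7 -1.1  1.7] w 42.9 t 2.07 j [ 1.4   0.11 -0.75  0.78 -0.82 -0.53]
```

Emit:
{"op": "move_arm", "data": {"steps": [[0,112,-237,-33,-0.047,-0.222,0.115],[0,112,-237,-33,-0.047,-0.222,0.115],[0,112,-237,-33,-0.047,-0.222,0.115],[0,112,-237,-33,-0.047,-0.222,0.115],[0,112,-237,-33,-0.047,-0.222,0.115]]}}

```text
clock: 2.48
position: [418.2, 263.9, 218.7]
ee_rot: [0.929, -0.001, 0.37, 0.002]
contact_force: [0.9, 0.7, 0.6]
gripper_width: 42.8
```

Emit:
{"op": "move_arm", "data": {"steps": [[0,34,-75,-10,0,0,0],[0,34,-75,-10,0,0,0],[0,34,-75,-10,0,0,0]]}}

```text
clock: 2.73
position: [462.7, 192.3, 216.9]
ee_rot: [0.931, -0.008, 0.364, 0.004]
contact_force: [-20.4, 34.7, -2.5]
gripper_width: 42.6
```

```bash
python3 - <<'E'
from h import *
import pickle
rem([450,150,190],44,0)
p=optics.get_image("wrist");cv2.imwrite("pics/w1.png",p["frame"]);pickle.dump(p,open("w1.pkl","wb"))
for m in ["rack","small_weight_fin","medium_weight_fin","large_weight_fin","desk_shelf"]:
    r=nets.tip_of(m,p);print(m,[(np.round(q["uv"],1).tolist(),round(q["conf"],2),np.round(atz(p,q["uv"],83),1)) for q in r[:3]])
E
```

```text
rem [-12.7 -42.3 -26.9] [ 0.0019 -0.0229  0.0181] pos [462.7 192.3 216.9] F [-20.4  34.7  -2.5] w 42.6 t 2.73 j [ 0.42 -0.04 -1.07  2.05 -0.33 -0.83]
rack []
small_weight_fin [([294.0, 209.7], 0.88, array([541.6, 148.8,  83. ]))]
medium_weight_fin [([221.0, 208.9], 0.9, array([543.5, 216.9,  83. ]))]
large_weight_fin [([358.0, 201.7], 0.97, array([548.7,  87. ,  83. ]))]
desk_shelf []
```

View pics/w1.png

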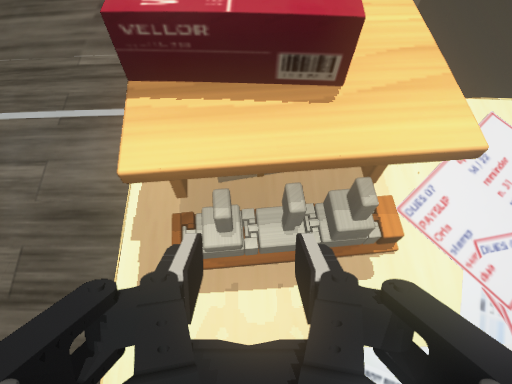

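The picture shows the rack with fins at about (222,210), (294,205) and (362,200). Their block heights confirm medium, small, large from left to right. The arm has reached joint limits (j3 and j4), which explains the stall, so I'll identify the kinematics before planning the poses.

```bash
python3 - <<'E'
from h import *
s=readout.read_state()
print(s['clock'],repr(s['joints'].tolist()),s['position'].tolist(),s['ee_rot'].tolist(),s['joint_vel'],s['joint_efforts'])
np.set_printoptions(precision=3,suppress=True)
j=s['joints'];R=Ro.from_quat(s['ee_rot']).as_matrix();print(R)
import itertools
for s3,s4,s5,s6 in itertools.product((1,-1),repeat=4):
    # zero config: tool axis horizontal along x
    M=(Ro.from_euler('z',j[0])*Ro.from_euler('y',j[1]+s3*j[2])*Ro.from_euler('x',s4*j[3])*Ro.from_euler('y',s5*j[4])*Ro.from_euler('x',s6*j[5])).as_matrix()
    M0=(Ro.from_euler('z',1.415)*Ro.from_euler('y',.385+s3*.008)*Ro.from_euler('y',s5*-1.194)*Ro.from_euler('x',s6*-.259)).as_matrix()
    C0=M0.T@Ro.from_quat([.9786,-.2059,0,0]).as_matrix()
    E=M@C0
    print(s3,s4,s5,s6,np.degrees(np.linalg.norm(Ro.from_matrix(E.T@R).as_rotvec())), np.round(C0,2).tolist() )
E
```

```text
3.0333 [0.4258282409503369, -0.03453844221438028, -1.068425091850739, 2.0530609131172413, -0.3349593030537101, -0.8313682965679526] [461.1838551288033, 195.36156564145213, 216.74638466951063] [0.9310026439020147, -0.003468302029475479, 0.36496364556276956, 0.0048564746497773755] [ 0.03062219  0.00467478 -0.00017979 -0.00235161 -0.0003521  -0.00070523] [-6.79683499e-01 -1.32754701e+01  1.50747925e+01 -8.40483718e-01
 -1.03674777e+00 -7.18347724e-05]
[[ 0.734 -0.01   0.68 ]
 [-0.003 -1.    -0.012]
 [ 0.68   0.007 -0.734]]
1 1 1 1 102.1373432554675 [[-0.18, -0.67, -0.72], [-0.98, 0.07, 0.18], [-0.07, 0.74, -0.67]]
1 1 1 -1 132.8013313141114 [[-0.18, -0.67, -0.72], [-0.89, 0.43, -0.18], [0.43, 0.61, -0.67]]
1 1 -1 1 177.31906271056164 [[0.0, 0.02, 1.0], [-0.87, 0.5, -0.0], [-0.5, -0.87, 0.02]]
1 1 -1 -1 153.56435731761923 [[0.0, 0.02, 1.0], [-1.0, -0.0, 0.0], [0.0, -1.0, 0.02]]
1 -1 1 1 177.32000653800293 [[-0.18, -0.67, -0.72], [-0.98, 0.07, 0.18], [-0.07, 0.74, -0.67]]
1 -1 1 -1 128.43651098017838 [[-0.18, -0.67, -0.72], [-0.89, 0.43, -0.18], [0.43, 0.61, -0.67]]
1 -1 -1 1 113.77440745
[... 182 characters left out ...]
[[-0.18, -0.66, -0.73], [-0.98, 0.07, 0.18], [-0.07, 0.75, -0.66]]
-1 1 1 -1 147.43628350092573 [[-0.18, -0.66, -0.73], [-0.89, 0.43, -0.18], [0.43, 0.62, -0.66]]
-1 1 -1 1 172.7377142088959 [[0.0, 0.0, 1.0], [-0.87, 0.5, -0.0], [-0.5, -0.87, 0.0]]
-1 1 -1 -1 124.74083394791376 [[0.0, 0.0, 1.0], [-1.0, -0.0, 0.0], [0.0, -1.0, 0.0]]
-1 -1 1 1 106.56932910643131 [[-0.18, -0.66, -0.73], [-0.98, 0.07, 0.18], [-0.07, 0.75, -0.66]]
-1 -1 1 -1 105.61103348288847 [[-0.18, -0.66, -0.73], [-0.89, 0.43, -0.18], [0.43, 0.62, -0.66]]
-1 -1 -1 1 65.59091286932546 [[0.0, 0.0, 1.0], [-0.87, 0.5, -0.0], [-0.5, -0.87, 0.0]]
-1 -1 -1 -1 0.01190122586314582 [[0.0, 0.0, 1.0], [-1.0, -0.0, 0.0], [0.0, -1.0, 0.0]]
```

```bash
cat > kin.py <<'E'
import numpy as np
from scipy.spatial.transform import Rotation as Ro
from scipy.optimize import least_squares
C0=np.array([[0,0,1.],[-1,0,0],[0,-1,0]])
def fk(j,q):
    d1,a1,L2,a3,L4,L6=q
    R1=Ro.from_euler('z',j[0]);R2=R1*Ro.from_euler('y',j[1]);R3=R2*Ro.from_euler('y',-j[2])
    R6=R3*Ro.from_euler('x',-j[3])*Ro.from_euler('y',-j[4])*Ro.from_euler('x',-j[5])
    p=np.array([0,0,d1])+R1.apply([a1,0,0])+R2.apply([0,0,L2])+R3.apply([L4,0,a3])+R6.apply([L6,0,0])
    return p,R6*Ro.from_matrix(C0)
E
python3 - <<'E'
from kin import *
from h import readout
s=readout.read_state()
D=[([1.415,.385,.008,0,-1.194,-.259],[251.846,571.99,231.312],1),
(s['joints'],s['position'],1),([1.4,.11,-.75,.78,-.82,-.53],[338.2,387.2,222.9],.1)]
np.set_printoptions(precision=2,suppress=True)
f=lambda q:np.concatenate([w*(fk(j,q)[0]-p) for j,p,w in D])
for x0 in ([400,0,400,0,400,200],[300,50,300,50,300,300],[450,150,600,100,600,250]):
    r=least_squares(f,x0);print(r.x,r.fun);print(np.linalg.svd(r.jac)[1])
E
```

```text
[1520.03  674.16 -664.41 -504.79  392.8    58.92] [-158.12   24.71    0.08    1.65   -4.27    0.33  -22.71    7.87   -4.07]
[2.69 2.03 0.72 0.4  0.16 0.  ]
[1520.02  674.16 -664.4  -504.79  392.8    58.92] [-158.12   24.71    0.08    1.65   -4.27    0.33  -22.71    7.87   -4.07]
[2.69 2.03 0.72 0.4  0.16 0.  ]
[1520.03  674.16 -664.4  -504.79  392.8    58.92] [-158.12   24.71    0.08    1.65   -4.27    0.33  -22.71    7.87   -4.07]
[2.69 2.03 0.72 0.4  0.16 0.  ]
```

Emit:
{"op": "move_arm", "data": {"steps": [[0,-15,-20,20,0,0.12,0],[0,-30,-40,40,0,0.24,0],[0,-30,-40,40,0,0.24,0]]}}

```text
clock: 3.28
position: [467.3, 179.3, 255.0]
ee_rot: [0.935, -0.011, 0.354, 0.012]
contact_force: [1.3, 0.5, 1.4]
gripper_width: 42.5
```

```bash
cat > log.py <<'E'
from h import readout
import json
s=readout.read_state();open("log.jsonl","a").write(json.dumps([s['joints'].tolist(),s['position'].tolist(),s['ee_rot'].tolist()])+"\n")
print(s['clock'],s['joints'].round(3),s['position'].round(1),s['contact_force'].round(1))
E
echo '[[0.4258282409503369, -0.03453844221438028, -1.068425091850739, 2.0530609131172413, -0.3349593030537101, -0.8313682965679526], [461.1838551288033, 195.36156564145213, 216.74638466951063], [0.9310026439020147, -0.003468302029475479, 0.36496364556276956, 0.0048564746497773755]]' > log.jsonl
python3 log.py
```

```text
3.2833 [ 0.645 -0.087 -1.024  1.494 -0.437 -0.447] [467.3 179.3 255. ] [1.3 0.5 1.4]
```

Emit:
{"op": "move_arm", "data": {"steps": [[0,0,-40,10,0,0.1,0],[0,0,-80,20,0,0.2,0],[0,0,-80,20,0,0.2,0]]}}

```text
clock: 3.53
position: [477.4, 122.4, 276.2]
ee_rot: [0.953, -0.015, 0.303, 0.023]
contact_force: [1.6, -0.5, 2.4]
gripper_width: 42.5
```

```bash
python3 log.py
```

```text
3.5333 [ 0.707 -0.124 -0.898  0.944 -0.538  0.063] [477.4 122.4 276.2] [ 1.6 -0.5  2.4]
```

Emit:
{"op": "move_arm", "data": {"steps": [[0,0,-40,10,0,0.1,0],[0,0,-80,20,0,0.1,0],[0,0,-120,20,0,0.1,0],[0,0,-120,20,0,0.1,0]]}}

```text
clock: 3.87
position: [478.9, 1.5, 297.7]
ee_rot: [0.966, -0.015, 0.257, 0.023]
contact_force: [-0.4, 0.2, -0.0]
gripper_width: 42.7
```

```bash
python3 log.py; python3 - <<'E'
from kin import *
import json
D=[([1.415,.385,.008,0,-1.194,-.259],[251.846,571.99,231.312])]+[(a,b) for a,b,c in map(json.loads,open("log.jsonl"))]
np.set_printoptions(precision=2,suppress=True)
f=lambda q:np.concatenate([(fk(j,q[:6])[0]+[q[6],q[7],0]-p) for j,p in D])
r=least_squares(f,[400,0,400,0,400,200,0,0]);print("base off",r.x,r.fun,np.linalg.svd(r.jac)[1])
f=lambda q:np.concatenate([(fk(j,q[:6])[0]+Ro.from_euler('z',j[0]).apply([0,q[6],0])-p) for j,p in D])
r=least_squares(f,[400,0,400,0,400,200,0]);print("lat",r.x,r.fun,np.linalg.svd(r.jac)[1])
E
```

```text
3.8667 [ 0.488 -0.172 -0.737  0.5   -0.62   0.697] [478.9   1.5 297.7] [-0.4  0.2 -0. ]
base off [-115.16   61.64  681.7    58.79  211.05  242.29  176.96   41.65] [  8.2   -1.35  20.    59.43 -75.33  20.37   9.53 -39.81  -7.74 -32.15
  16.4  -17.92 -45.02 100.09 -14.71] [4.35 3.8  2.34 0.7  0.63 0.49 0.19 0.1 ]
lat [-175.23  388.74  409.29  110.11   24.05   40.67 -138.72] [ -20.88    4.5    25.64   62.28 -123.26   22.88    7.39  -17.13   -7.12
  -35.37   50.86  -16.54  -42.04   60.48  -24.86] [4.31 3.2  2.3  0.78 0.47 0.21 0.16]
```

Emit:
{"op": "move_arm", "data": {"steps": [[0,-20,-42,-10,0,0,0],[0,-40,-84,-20,0,0,0],[0,-60,-126,-30,0,0,0]]}}

```text
clock: 4.12
position: [425.2, -109.4, 269.6]
ee_rot: [0.966, -0.015, 0.256, 0.024]
contact_force: [1.4, -0.8, 0.0]
gripper_width: 42.6
```

```bash
python3 log.py
```

```text
4.1167 [ 0.22  -0.238 -0.799  0.32  -0.535  1.084] [ 425.2 -109.4  269.6] [ 1.4 -0.8  0. ]
```

Emit:
{"op": "move_arm", "data": {"steps": [[0,-5,-40,-10,0,0,0],[0,-10,-80,-20,0,0,0],[0,-20,-120,-30,0,-0.1,0.1]]}}

```text
clock: 4.37
position: [414.0, -188.6, 248.7]
ee_rot: [0.964, -0.003, 0.265, 0.017]
contact_force: [0.4, -0.3, -0.1]
gripper_width: 42.7
```

```bash
python3 log.py
```

```text
4.3667 [-0.069 -0.159 -0.69  -0.002 -0.503  1.636] [ 414.  -188.6  248.7] [ 0.4 -0.3 -0.1]
```

Emit:
{"op": "move_arm", "data": {"steps": [[0,0,-15,-10,0,-0.1,-0.1],[0,0,-30,-20,0,-0.2,-0.1],[0,0,-30,-20,0,-0.2,-0.1]]}}

```text
clock: 4.62
position: [406.0, -218.9, 221.4]
ee_rot: [0.935, -0.056, 0.35, 0.026]
contact_force: [0.1, 0.3, -0.9]
gripper_width: 42.8
```

```bash
python3 log.py; python3 - <<'E'
from kin import *
import json
from h import *
D=[([1.415,.385,.008,0,-1.194,-.259],[251.846,571.99,231.312],[.97859,-.2059,0,0])]+[json.loads(l) for l in open("log.jsonl")]
np.set_printoptions(precision=2,suppress=True)
def A(j):
    R1=Ro.from_euler('z',j[0]);R2=R1*Ro.from_euler('y',j[1]);R3=R2*Ro.from_euler('y',-j[2])
    R4=R3*Ro.from_euler('x',-j[3]);R5=R4*Ro.from_euler('y',-j[4]);R6=R5*Ro.from_euler('x',-j[5])
    print("ori err deg",np.degrees((R6*Ro.from_matrix(C0)*Ro.from_quat(q).inv()).magnitude()))
    return np.hstack([np.eye(3)[:,2:],R1.as_matrix()[:,:2],R2.as_matrix()[:,[0,2]],R3.as_matrix()[:,[0,2]],R4.as_matrix()[:,[1,2]],R5.as_matrix()[:,[0,2]],R6.as_matrix()[:,[1,2]]])
M=[];b=[]
for j,p,q in D: M.append(A(j));b.append(p)
M=np.vstack(M);b=np.hstack(b);x,r,k,sv=np.linalg.lstsq(M,b,rcond=1e-3);print(x,k,sv);print((M@x-b))
M2=np.hstack([M,np.tile(np.eye(3)[:,:2],(len(D),1))]);x,r,k,sv=np.linalg.lstsq(M2,b,rcond=1e-3);print(x,k,sv);print((M2@x-b))
p=optics.get_image("wrist");cv2.imwrite("pics/w2.png",p["frame"])
import pickle;pickle.dump(p,open("w2.pkl","wb"))
E
```

```text
4.6167 [-0.146 -0.148 -0.835 -0.046 -0.167  1.64 ] [ 406.  -218.9  221.4] [ 0.1  0.3 -0.9]
ori err deg 0.011857163230157081
ori err deg 2.6965533493021216e-14
ori err deg 1.0130341467955016e-14
ori err deg 1.8284918530689075e-14
ori err deg 8.557236302723781e-15
ori err deg 1.4324937618332376e-14
ori err deg 1.207950577808478e-14
ori err deg 1.7324015352004442e-14
[ 160.05    0.28   -0.05   -0.27  564.96  421.67    0.12 -159.77    0.16
  297.47   -0.13   -0.22    0.02] 13 [6.2  5.68 4.64 2.21 1.82 1.26 1.06 0.76 0.38 0.22 0.17 0.17 0.08]
[-0.    0.   -0.    0.   -0.01 -0.   -0.01  0.01  0.    0.01  0.    0.01
  0.   -0.01  0.01  0.01  0.   -0.02 -0.01  0.01  0.01 -0.   -0.   -0.  ]
[ 160.29    0.19    0.01   -0.22  564.81  421.7     0.15 -159.79    0.01
  297.44   -0.02   -0.08    0.25    0.07   -0.27] 15 [6.61 5.82 5.34 2.43 1.96 1.38 1.12 0.84 0.4  0.25 0.2  0.19 0.09 0.05
 0.03]
[-0.    0.   -0.    0.   -0.    0.   -0.01  0.01 -0.    0.    0.    0.
  0.   -0.01  0.    0.01 -0.   -0.01 -0.01  0.    0.01  0.    0.   -0.  ]
```

View pics/w2.png

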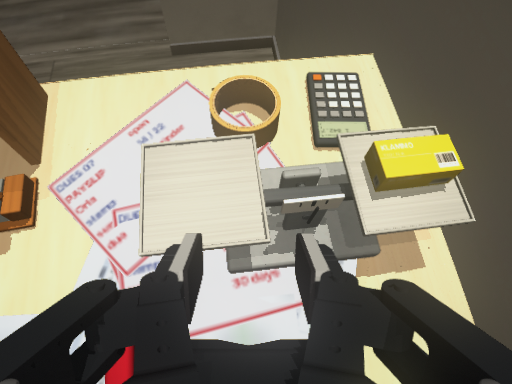

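```bash
python3 - <<'E'
import cv2
f=cv2.imread("pics/w2.png")
cv2.imwrite("pics/w2a.png",cv2.resize(f[120:270,125:285],None,fx=4,fy=4,interpolation=cv2.INTER_CUBIC)[:600])
cv2.imwrite("pics/w2b.png",cv2.resize(f[115:245,325:485],None,fx=4.5,fy=4.5,interpolation=cv2.INTER_CUBIC)[:600])
cv2.imwrite("pics/w2c.png",cv2.resize(f[160:230,265:365],None,fx=8,fy=8,interpolation=cv2.INTER_CUBIC)[:600])
E
```

```text
(no output)
```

View pics/w2a.png

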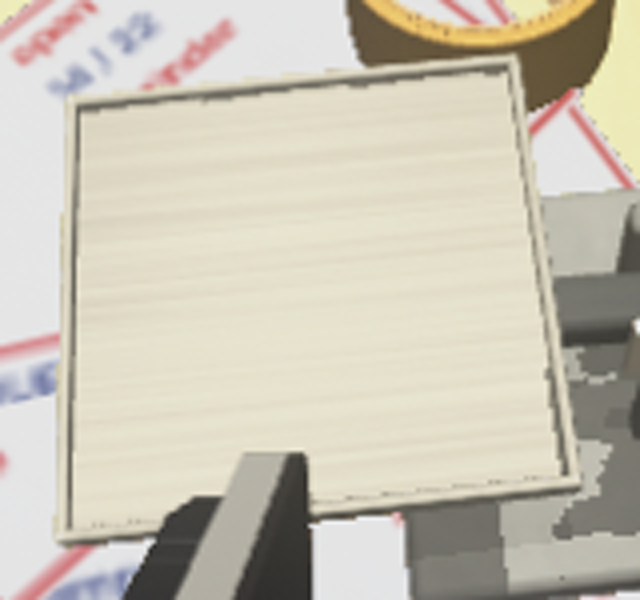

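View pics/w2b.png

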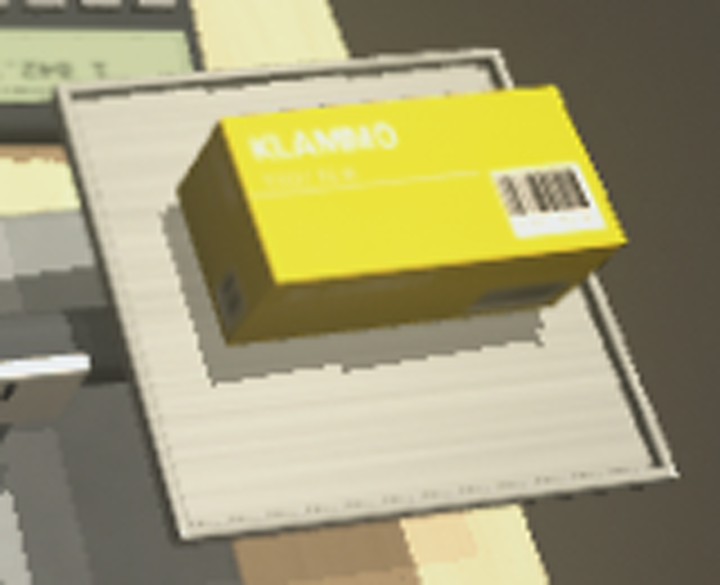

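View pics/w2c.png

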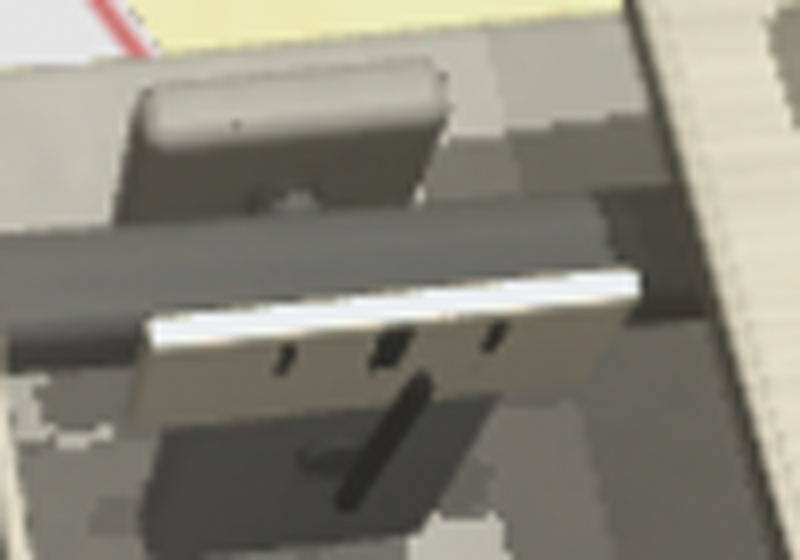

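```bash
python3 - <<'E'
from h import *
import pickle
from scipy.optimize import least_squares
p=pickle.load(open("w2.pkl","rb"))
L=np.array([(142.0,144.5),(254.3,134.3),(269.8,242.0),(139.5,255.5)])-.5*0
Rr=np.array([(338.3,134.6),(435.7,126.1),(474.8,220.6),(365.7,234.6)])
sq=np.array([(1,1),(1,-1),(-1,-1),(-1,1)])
def pts(q,y0,z):
    x,y,ps=q[:3];c,s=np.cos(ps),np.sin(ps);l=sq*56+[0,y0]
    return np.c_[x+c*l[:,0]-s*l[:,1],y+s*l[:,0]+c*l[:,1],np.full(4,z)]
f=lambda q:np.r_[(proj(p,pts(q,100,q[3]))-L).ravel(),(proj(p,pts(q,-100,q[4]))-Rr).ravel()]
r=least_squares(f,[495,-280,0,95,85]);print(r.x.round(3),r.fun.round(1))
q=r.x;print("tilt",(q[3]-q[4])/200,"grams",(q[3]-q[4])/200/.051*100,"lp",pts(q,100,q[3]).mean(0)-[0,0,3])
# tilt-parametrised
g=lambda q:np.r_[(proj(p,pts(q,100,93+100*q[3]))-L).ravel(),(proj(p,pts(q,-100,93-100*q[3]))-Rr).ravel()]
r=least_squares(g,[495,-280,0,.1]);print(r.x.round(3),r.fun.round(1), r.x[3]/.051*100)
E
```

```text
[ 5.00136e+02 -2.87850e+02 -9.00000e-03  9.67850e+01  8.48670e+01] [ 0.3  0.2  0.4 -0.   0.8 -0.2 -0.   0.  -1.1 -0.8 -0.2 -0.3  0.7  0.7
 -0.9  0.3]
tilt 0.059589702688415326 grams 116.84255429101044 lp [ 501.02431985 -187.85434102   93.78526668]
[ 4.99311e+02 -2.87631e+02 -7.00000e-03  6.70000e-02] [-0.9 -0.4  0.3 -0.9  1.1 -0.2 -1.2  0.5 -0.9 -1.   0.3 -0.7  1.8  0.7
 -0.3  0.5] 130.881085333601
```

```bash
cat > kin.py <<'E'
import numpy as np
from scipy.spatial.transform import Rotation as Ro
from scipy.optimize import least_squares
C0=np.array([[0,0,1.],[-1,0,0],[0,-1,0]])
LO=np.array([-3.14,-1.21,-1.07,-3.16,-2.99,-3.1]);HI=np.array([3.14,2.06,1.41,2.05,-.16,3.1])
def fk(j):
    R1=Ro.from_euler('z',j[0]);R2=R1*Ro.from_euler('y',j[1]);R3=R2*Ro.from_euler('y',-j[2])
    R4=R3*Ro.from_euler('x',-j[3]);R6=R4*Ro.from_euler('y',-j[4])*Ro.from_euler('x',-j[5])
    p=np.array([0,0,160.05])+R2.apply([0,0,564.96])+R3.apply([421.67,0,0])+R4.apply([0,-159.77,0])+R6.apply([297.47,0,0])
    return p,R6*Ro.from_matrix(C0)
def ik(pos,R,seed=None,n=40):
    rng=np.random.default_rng(0);out=[]
    def f(j):
        p,Q=fk(j);return np.r_[(p-pos)/300,(Q*R.inv()).as_rotvec()]
    for k in range(n):
        x0=seed if (seed is not None and k==0) else rng.uniform(LO,HI)
        r=least_squares(f,np.clip(x0,LO+1e-6,HI-1e-6),bounds=(LO,HI))
        if r.cost<1e-10 and not any(np.allclose(r.x,o,atol=1e-2) for o in out): out.append(r.x)
    return out
def margin(j): return np.minimum(j-LO,HI-j)
E
python3 - <<'E'
from kin import *; from h import target
np.set_printoptions(precision=2,suppress=True)
# fin grasp for small at (543,150,83): tcp = grasp+19*z
for th in (30,35,40,45):
  for sg in(1,-1):
   for x,z in ((543,83),(543,115),(480,115)):
    for ps in (-.02,0.1):
     T=target(np.radians(th),ps,sg);g=np.array([x-4,150,z]);
     for o in ik(g+19*T.as_matrix()[:,2],T,n=25): print(th,sg,x,z,ps,o,margin(o).min().round(2))
E
```

```text
35 1 543 83 -0.02 [-0.02  0.35 -0.78 -3.15 -0.16  1.58] 0.0
35 -1 543 83 -0.02 [-0.02  0.35 -0.78 -3.15 -0.16 -1.56] 0.0
40 1 543 83 -0.02 [-0.02  0.36 -0.83 -3.15 -0.32  1.57] 0.01
40 1 543 115 -0.02 [-0.02  0.29 -0.8  -3.15 -0.22  1.58] 0.01
40 1 480 115 -0.02 [-0.02  0.21 -0.93 -3.14 -0.27  1.57] 0.02
40 -1 543 83 -0.02 [-0.02  0.36 -0.83 -3.15 -0.32 -1.57] 0.01
40 -1 543 115 -0.02 [-0.02  0.29 -0.8  -3.15 -0.22 -1.56] 0.01
40 -1 480 115 -0.02 [-0.02  0.21 -0.93 -3.14 -0.27 -1.57] 0.02
45 1 543 83 -0.02 [-0.02  0.39 -0.88 -3.15 -0.49  1.57] 0.01
45 1 543 83 0.1 [-0.06  0.38 -0.77 -2.82 -0.38  1.39] 0.22
45 1 543 115 -0.02 [-0.02  0.31 -0.85 -3.15 -0.38  1.57] 0.01
45 1 543 115 0.1 [-0.03  0.29 -0.68 -2.66 -0.2   1.19] 0.04
45 1 480 115 -0.02 [-0.02  0.24 -0.99 -3.14 -0.44  1.57] 0.02
45 1 480 115 0.1 [-0.06  0.22 -0.85 -2.75 -0.3   1.31] 0.14
45 -1 543 83 -0.02 [-0.02  0.39 -0.88 -3.15 -0.49 -1.57] 0.01
45 -1 543 83 0.1 [-0.06  0.38 -0.77 -2.82 -0.38 -1.75] 0.22
45 -1 543 115 -0.02 [-0.02  0.31 -0.85 -3.15 -0.38 -1.57] 0.01
45 -1 543 115 0.1 [-0.03  0.29 -0.68 -2.66 -0.2  -1.95] 0.04
45 -1 480 115 -0.02 [-0.02  0.24 -0.99 -3.14 -0.44 -1.57] 0.02
45 -1 480 115 0.1 [-0.06  0.22 -0.85 -2.75 -0.3  -1.84] 0.14
```

```bash
python3 - <<'E'
from kin import *; from h import target
np.set_printoptions(precision=2,suppress=True)
for th in (38,42,45,48):
   for x,z in ((540,83),(540,125)):
    for ps in (-.05,0.03):
     T=target(np.radians(th),ps,-1);g=np.array([x-4,150,z]);
     for o in ik(g+19*T.as_matrix()[:,2],T,n=150): print(th,x,z,ps,o,margin(o).round(2))
print('pan')
for th in (30,40,45):
    for z in (160,300):
     T=target(np.radians(th),0,-1);g=np.array([500,-190,z]);
     for o in ik(g+19*T.as_matrix()[:,2],T,n=100): print(th,z,o,margin(o).round(2))
E
```

```text
38 540 83 0.03 [-0.03  0.35 -0.74 -2.93 -0.18 -1.73] [3.11 1.56 0.33 0.23 0.02 1.37]
42 540 83 0.03 [-0.04  0.37 -0.81 -3.   -0.34 -1.65] [3.1  1.58 0.26 0.16 0.18 1.45]
45 540 83 0.03 [-0.04  0.38 -0.85 -3.02 -0.45 -1.63] [3.1  1.59 0.22 0.14 0.29 1.47]
45 540 125 0.03 [-0.04  0.27 -0.79 -2.96 -0.28 -1.69] [3.1  1.48 0.28 0.2  0.12 1.41]
48 540 83 0.03 [-0.05  0.4  -0.89 -3.03 -0.56 -1.61] [3.09 1.61 0.18 0.13 0.4  1.49]
48 540 125 0.03 [-0.04  0.29 -0.84 -3.   -0.39 -1.65] [3.1  1.5  0.23 0.16 0.23 1.45]
pan
30 160 [-0.09  0.17 -0.61 -0.17 -0.27  1.81] [3.05 1.38 0.46 2.22 0.11 1.29]
30 300 [-0.08 -0.01 -0.43 -0.07 -0.63  1.7 ] [3.06 1.2  0.64 2.12 0.47 1.4 ]
40 160 [-0.17  0.16 -0.56 -0.6  -0.2   2.29] [2.97 1.37 0.51 2.56 0.04 0.81]
40 300 [-0.1  -0.05 -0.51 -0.16 -0.42  1.79] [3.04 1.16 0.56 2.21 0.26 1.31]
45 160 [-0.3   0.16 -0.49 -0.95 -0.26  2.72] [2.84 1.37 0.58 2.21 0.1  0.38]
45 300 [-0.11 -0.06 -0.53 -0.25 -0.33  1.89] [3.03 1.15 0.54 2.3  0.17 1.21]
```

```bash
python3 - <<'E'
from kin import *; from h import target,rem
np.set_printoptions(precision=2,suppress=True)
rem([430,-300,250],22,0)
for th in (40,45,50):
  for ps in (-.3,-.5,-.7):
    for z in (160,):
     T=target(np.radians(th),ps,-1);g=np.array([500,-190,z]);
     for o in ik(g+19*T.as_matrix()[:,2],T,n=60): print(th,ps,z,o,margin(o).round(2))
E
```

```text
rem [ 19.4 -80.8  23.9] [0.03 0.34 0.12] pos [ 410.6 -219.2  226.1] F [0.8 0.3 0.9] w 42.8 t 4.67 j [-0.14 -0.15 -0.83 -0.04 -0.16  1.64]
```

Emit:
{"op": "move_arm", "data": {"steps": [[0,8,-32,10,0.01,0.11,0.04],[0,14,-60,20,0.02,0.22,0.08],[0,20,-80,25,0.03,0.34,0.12],[0,20,-80,25,0.03,0.34,0.12]]}}

```text
clock: 5.0
position: [438.0, -303.6, 259.7]
ee_rot: [0.98, 0.004, 0.197, 0.004]
contact_force: [1.3, -0.6, 0.1]
gripper_width: 43.0
```

```bash
python3 - <<'E'
from h import *
import pickle
rem([430,-300,250],22,0)
p=optics.get_image("wrist");cv2.imwrite("pics/w3.png",p["frame"]);pickle.dump(p,open("w3.pkl","wb"))
E
```

```text
rem [-8.   3.6 -9.7] [ 0.0101  0.013  -0.007 ] pos [ 438.  -303.6  259.7] F [ 1.3 -0.6  0.1] w 43.0 t 5.0 j [-0.39  0.06 -0.33 -0.19 -0.81  2.08]
```

View pics/w3.png

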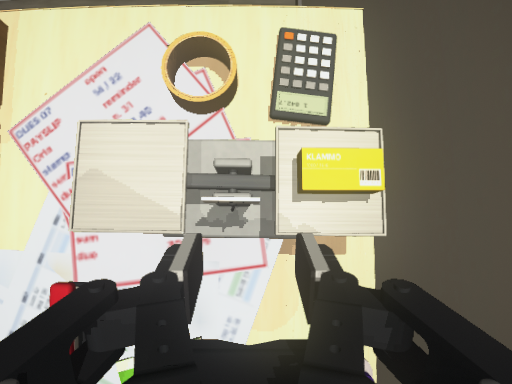

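```bash
python3 - <<'E'
import cv2
f=cv2.imread("pics/w3.png")
cv2.imwrite("pics/w3a.png",cv2.resize(f[110:245,62:202],None,fx=4.4,fy=4.4,interpolation=cv2.INTER_CUBIC))
cv2.imwrite("pics/w3b.png",cv2.resize(f[115:245,262:402],None,fx=4.4,fy=4.4,interpolation=cv2.INTER_CUBIC))
E
```

```text
(no output)
```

View pics/w3a.png

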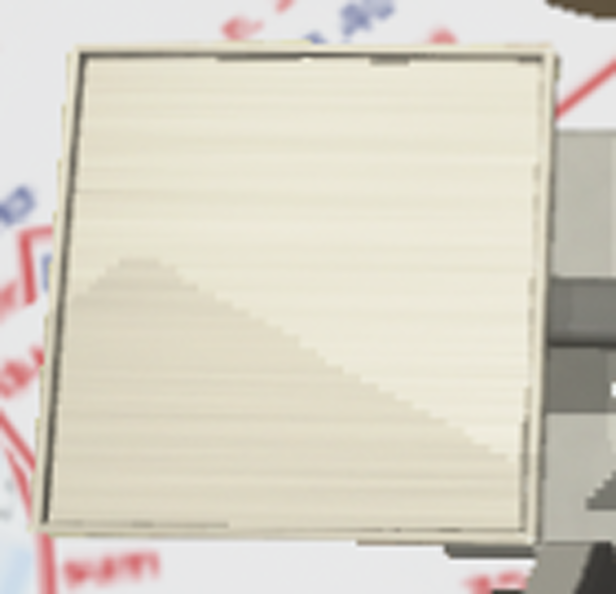

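View pics/w3b.png

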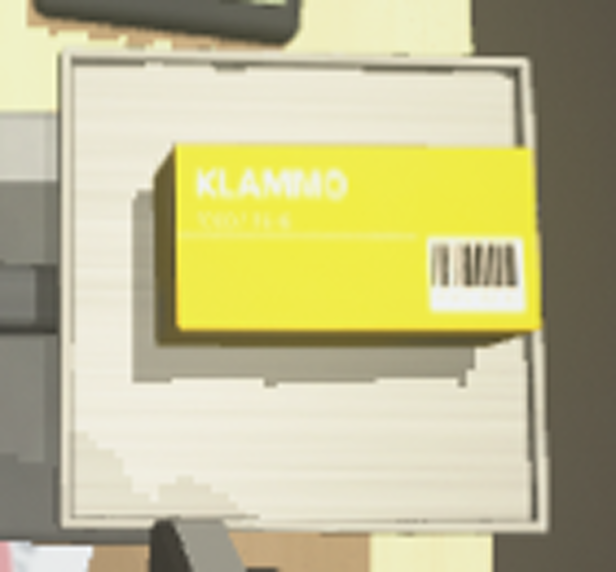

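```bash
cat > bal.py <<'E'
from h import *
import pickle
from scipy.optimize import least_squares
sq=np.array([(1,1),(1,-1),(-1,-1),(-1,1)])
def pts(q,y0,z):
    x,y,ps=q[:3];c,s=np.cos(ps),np.sin(ps);l=sq*56+[0,y0]
    return np.c_[x+c*l[:,0]-s*l[:,1],y+s*l[:,0]+c*l[:,1],np.full(4,z)]
V=[("w2.pkl",[(142.0,144.5),(254.3,134.3),(269.8,242.0),(139.5,255.5)],[(338.3,134.6),(435.7,126.1),(474.8,220.6),(365.7,234.6)]),
("w3.pkl",[(78.6,120.7),(188.4,120.9),(184.0,233.4),(70.0,230.7)],[(275.6,126.8),(382.5,128.6),(386.3,235.7),(275.6,234.8)])]
V=[(pickle.load(open(a,"rb")),np.array(b)-.4,np.array(c)-.4) for a,b,c in V]
for vs in ([V[0]],[V[1]],V):
    f=lambda q:np.concatenate([np.r_[(proj(p,pts(q,100,q[3])+q[5:8]*0)-L).ravel(),(proj(p,pts(q,-100,q[4]))-R).ravel()] for p,L,R in vs])
    r=least_squares(f,[495,-280,0,95,85,0,0,0]);q=r.x
    print(q[:5].round(3),np.sqrt((r.fun**2).mean()),"grams",(q[3]-q[4])/200/.051*100,"lp",pts(q,100,q[3]).mean(0)-[0,0,3])
E
python3 bal.py
```

```text
[ 5.00525e+02 -2.87519e+02 -9.00000e-03  9.69890e+01  8.49900e+01] 0.5486519612314339 grams 117.64068221957554 lp [ 501.37859316 -187.52222254   93.98899869]
[ 5.00151e+02 -2.87152e+02 -6.00000e-03  9.63750e+01  8.40970e+01] 0.4194696266280238 grams 120.37075136171782 lp [ 500.78419203 -187.15376347   93.37486675]
[ 5.00272e+02 -2.87373e+02 -7.00000e-03  9.71290e+01  8.48500e+01] 0.5564909920554281 grams 120.38936448035929 lp [ 501.00349234 -187.37565235   94.12949983]
```

```bash
python3 - <<'E'
import cv2
f=cv2.imread("pics/w1.png")
cv2.imwrite("pics/w1a.png",cv2.resize(f[135:275,110:310],None,fx=4,fy=4,interpolation=cv2.INTER_CUBIC))
cv2.imwrite("pics/w1b.png",cv2.resize(f[130:270,290:490],None,fx=4,fy=4,interpolation=cv2.INTER_CUBIC))
E
```

```text
(no output)
```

View pics/w1a.png

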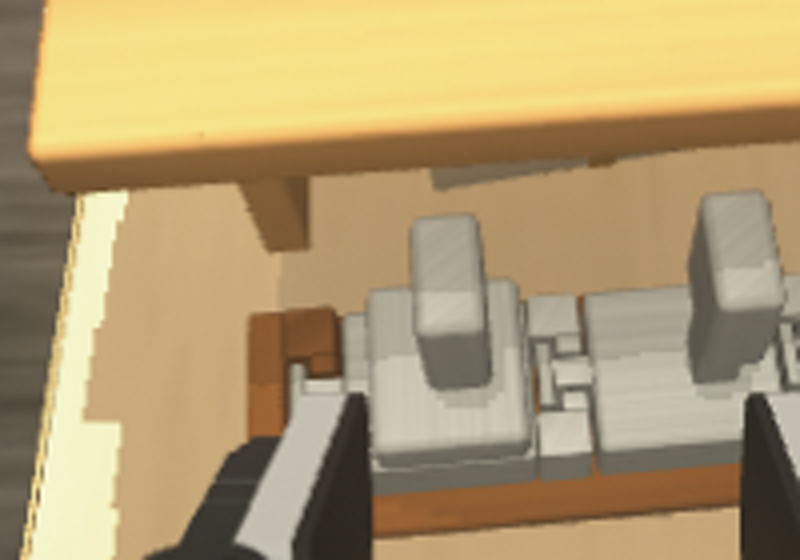

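View pics/w1b.png

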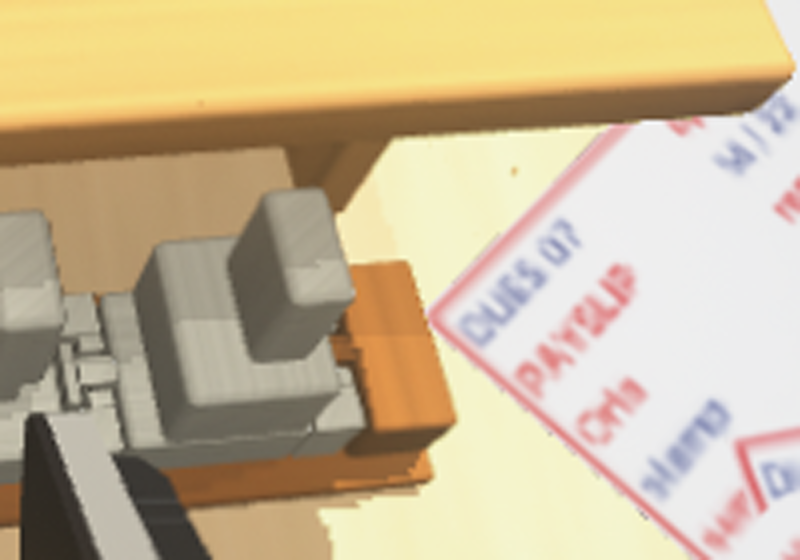

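```bash
python3 - <<'E'
from h import *
import pickle
np.set_printoptions(precision=1,suppress=True)
p=pickle.load(open("w1.pkl","rb"))
a=[atz(p,np.array(u)-.4,102) for u in((222.3,218),(297,211.3),(370.5,205.5))]
for u in a:print(u)
e=[atz(p,np.array(u)-.4,165) for u in((122.5,182.5),(478.8,157.5))];print(e)
for v in (a[2]-a[0],e[1]-e[0]): print(np.linalg.norm(v),"yaw",np.arctan2(-v[0]*-1,-v[1])*1, )
P=pickle.load(open("P0.pkl","rb"));T=P["top"]
e2=[atz(T,u,165+18) for u in((130,202.3),(231,202.3))];print(e2)
K,D,R,t=cam(p);print("cam",-R.T@t)
from kin import *
import json
j,q,_=json.loads(open("log.jsonl").readline());print(q)
E
```

```text
[526.8 214.5 102. ]
[532.  149.6 102. ]
[536.3  83.8 102. ]
[array([528.2, 280.1, 165. ]), array([545.5,  18.6, 165. ])]
131.09207249391815 yaw 0.07295285112856836
262.10325098229873 yaw 0.06629154576030075
[array([523.5, 267.8, 183. ]), array([546.8,  11.4, 183. ])]
cam [415.1 194.2 368.5]
[461.1838551288033, 195.36156564145213, 216.74638466951063]
```

```bash
cat > scan.py <<'E'
from kin import *; from h import target
np.set_printoptions(precision=2,suppress=True)
for th in (42,45,48):
  for ps in np.arange(-1.2,0.91,.3):
     T=target(np.radians(th),ps,-1);g=np.array([501,-187,176.])
     for o in ik(g+19*T.as_matrix()[:,2],T,n=40):
        if margin(o).min()>.03: print(th,round(ps,1),o,margin(o).min().round(2))
E
python3 scan.py
```

```text
42 -1.2 [ 0.01  0.22 -0.95  1.46 -0.68 -0.96] 0.12
42 0.0 [-0.17  0.13 -0.55 -0.62 -0.2   2.31] 0.04
42 0.3 [-0.39  0.18 -0.39 -0.89 -0.58  2.92] 0.18
42 0.9 [-0.5   0.34 -0.17 -0.84 -1.09 -2.89] 0.21
45 -1.2 [-0.    0.23 -0.97  1.55 -0.72 -1.04] 0.1
45 0.0 [-0.25  0.13 -0.51 -0.84 -0.23  2.57] 0.07
45 0.3 [-0.44  0.19 -0.38 -1.   -0.61  3.05] 0.05
45 0.6 [-0.52  0.27 -0.28 -0.96 -0.89 -3.01] 0.09
45 0.9 [-0.54  0.35 -0.17 -0.89 -1.12 -2.84] 0.26
48 -1.2 [-0.01  0.24 -0.99  1.63 -0.76 -1.11] 0.08
48 0.0 [-0.34  0.14 -0.48 -1.06 -0.29  2.84] 0.13
48 0.6 [-0.56  0.28 -0.28 -1.03 -0.92 -2.93] 0.17
48 0.9 [-0.57  0.37 -0.16 -0.94 -1.15 -2.79] 0.31
```

```bash
cat > plan.py <<'E'
from kin import *; from h import target,readout
np.set_printoptions(precision=3,suppress=True)
def links(j):
    R1=Ro.from_euler('z',j[0]);R2=R1*Ro.from_euler('y',j[1]);R3=R2*Ro.from_euler('y',-j[2]);R4=R3*Ro.from_euler('x',-j[3])
    e=np.array([0,0,160.05])+R2.apply([0,0,564.96]);w0=e+R3.apply([421.67,0,0]);w=w0+R4.apply([0,-159.77,0]);return e,w0,w
def rows(J,n,step=5,g=0):
    """print deltas per call of `step` rows along joint list J (starting with current)"""
    base=fk(J[0])
    for k in range(1,len(J)):
        p,R=fk(J[k]);d=p-base[0];w=(R*base[1].inv()).as_rotvec()
        print("[%g, %d, %d, %d, %.3f, %.3f, %.3f],"%(g,*np.round(d),*w),end=" ")
        if k%step==0 or k==len(J)-1: print();base=(p,R)
def path(a,b,n,f=lambda s:s): return [a+(b-a)*s for s in np.linspace(0,1,n+1)]
E
cat > t1.py <<'E'
from plan import *
s=readout.read_state();j0=s['joints'];print(j0,fk(j0)[0],s['position'])
th,ps,sg=np.radians(48),.07,1
T=target(th,ps,sg);z=T.as_matrix()[:,2];sx=np.array([np.cos(ps),np.sin(ps),0])
g=np.array([547,150.6,86])-6*sx
for back in(0,110,160):
  for o in ik(g+(19-back)*z,T,n=60): print(back,o,margin(o).round(2)); 
  goal=o
for dz in(34,):
  for o in ik(g+19*z+[0,0,dz],T,n=60): print("lift",o,margin(o).round(2))
E
python3 t1.py
```

```text
[-0.387  0.067 -0.326 -0.19  -0.817  2.074] [ 440.125 -304.303  259.591] [ 440.308 -304.375  259.814]
0 [-0.063  0.396 -0.841 -2.938 -0.509  1.482] [3.08 1.61 0.23 0.22 0.35 1.62]
110 [-0.048  0.079 -0.828 -2.664 -0.191  1.18 ] [3.09 1.29 0.24 0.5  0.03 1.92]
lift [-0.056  0.302 -0.787 -2.876 -0.364  1.406] [3.08 1.51 0.28 0.28 0.2  1.69]
```

```bash
cat > t2.py <<'E'
from plan import *
j0=readout.read_state()['joints']
th,ps,sg=np.radians(48),.07,1
T=target(th,ps,sg);z=T.as_matrix()[:,2];sx=np.array([np.cos(ps),np.sin(ps),0])
g=np.array([547,150.6,86])-6*sx
for b,u in ((60,40),(60,60),(80,30),(40,30),(60,20)):
  for o in ik(g+19*z-b*sx+[0,0,u],T,n=60): print(b,u,o,margin(o).round(2)); goal=o
for N in (24,):
  J=path(j0,goal,N)
  for a,b in zip(J[:-1],J[1:]):
    pa,Ra=fk(a);pb,Rb=fk(b);e,w0,w=links(b)
    print(b,pb.round(0),w.round(0),w0.round(0),"d",np.linalg.norm(pb-pa).round(0),np.degrees((Rb*Ra.inv()).magnitude()).round(1), "z",Rb.as_matrix()[:,2].round(2))
E
python3 t2.py
```

```text
60 40 [-0.08   0.216 -0.904 -2.85  -0.397  1.402] [3.06 1.43 0.17 0.31 0.24 1.7 ]
60 60 [-0.065  0.154 -0.847 -2.773 -0.281  1.306] [3.08 1.36 0.22 0.39 0.12 1.79]
80 30 [-0.096  0.227 -0.969 -2.868 -0.471  1.438] [3.04 1.44 0.1  0.29 0.31 1.66]
40 30 [-0.074  0.27  -0.884 -2.882 -0.428  1.43 ] [3.07 1.48 0.19 0.28 0.27 1.67]
60 20 [-0.088  0.282 -0.947 -2.897 -0.503  1.462] [3.05 1.49 0.12 0.26 0.34 1.64]
[-0.374  0.076 -0.352 -0.303 -0.804  2.048] [ 442. -269.  233.] [ 323. -291.  505.] [ 397. -156.  548.] d 44.0 7.4 z [ 0.4   0.07 -0.91]
[-0.362  0.085 -0.378 -0.416 -0.791  2.023] [ 444. -233.  210.] [ 319. -277.  477.] [ 398. -151.  535.] d 43.0 7.4 z [ 0.42  0.15 -0.9 ]
[-0.349  0.094 -0.404 -0.529 -0.778  1.997] [ 445. -197.  191.] [ 315. -261.  450.] [ 398. -145.  521.] d 41.0 7.4 z [ 0.44  0.22 -0.87]
[-0.337  0.103 -0.429 -0.642 -0.764  1.972] [ 446. -161.  174.] [ 310. -244.  426.] [ 398. -139.  508.] d 39.0 7.4 z [ 0.46  0.28 -0.84]
[-0.324  0.112 -0.455 -0.754 -0.751  1.946] [ 447. -126.  161.] [ 304. -225.  403.] [ 397. -133.  495.] d 37.0 7.5 z [ 0.48  0.33 -0.81]
[-0.3
[... 1750 characters left out ...]
254.  73. 285.] [337. -51. 342.] d 6.0 7.7 z [ 0.79  0.27 -0.55]
[-0.137  0.247 -0.844 -2.446 -0.555  1.564] [492. 157. 118.] [257.  88. 287.] [330. -46. 334.] d 5.0 7.7 z [ 0.79  0.23 -0.57]
[-0.125  0.256 -0.869 -2.559 -0.542  1.538] [494. 157. 114.] [260. 102. 288.] [322. -40. 326.] d 5.0 7.7 z [ 0.79  0.19 -0.59]
[-0.112  0.265 -0.895 -2.672 -0.529  1.513] [496. 156. 108.] [264. 114. 290.] [314. -35. 319.] d 6.0 7.7 z [ 0.78  0.14 -0.61]
[-0.1    0.273 -0.921 -2.784 -0.516  1.487] [496. 152. 101.] [269. 123. 291.] [306. -31. 312.] d 8.0 7.7 z [ 0.76  0.1  -0.64]
[-0.088  0.282 -0.947 -2.897 -0.503  1.462] [495. 147.  93.] [275. 132. 292.] [297. -26. 305.] d 10.0 7.7 z [ 0.74  0.05 -0.67]
```

```bash
cat > t3.py <<'E'
from plan import *
j0=readout.read_state()['joints']
goal=np.array([-0.08,0.216,-0.904,-2.85,-0.397,1.402])
rows(path(j0,goal,28),28)
E
python3 t3.py
```

```text
[0, 3, 29, -20, 0.093, -0.021, -0.052], [0, 6, 59, -38, 0.186, -0.038, -0.107], [0, 9, 88, -54, 0.278, -0.053, -0.165], [0, 11, 118, -68, 0.368, -0.064, -0.227], [0, 13, 146, -80, 0.457, -0.073, -0.292], 
[0, 2, 28, -10, 0.089, -0.004, -0.066], [0, 4, 55, -18, 0.177, -0.004, -0.133], [0, 6, 82, -24, 0.264, -0.002, -0.204], [0, 8, 107, -30, 0.350, 0.003, -0.276], [0, 11, 130, -33, 0.434, 0.011, -0.350], 
[0, 2, 22, -3, 0.084, 0.012, -0.075], [0, 5, 43, -5, 0.167, 0.026, -0.151], [0, 7, 63, -6, 0.248, 0.043, -0.229], [0, 10, 81, -7, 0.328, 0.063, -0.308], [0, 13, 97, -7, 0.406, 0.084, -0.389], 
[0, 3, 15, 0, 0.078, 0.024, -0.081], [0, 6, 28, 0, 0.154, 0.051, -0.163], [0, 8, 39, 0, 0.229, 0.079, -0.246], [0, 11, 49, -1, 0.302, 0.108, -0.330], [0, 13, 57, -1, 0.374, 0.138, -0.415], 
[0, 2, 7, -1, 0.071, 0.033, -0.085], [0, 4, 12, -3, 0.140, 0.067, -0.172], [0, 6, 17, -5, 0.208, 0.102, -0.259], [0, 7, 20, -8, 0.274, 0.137, -0.348], [0, 8, 21, -11, 0.339, 0.173, -0.438], 
[0, 0, 1, -4, 0.063, 0.037, -0.090], [0, -1, 0, -9, 0.124, 0.075, -0.181], [0, -2, -1, -14, 0.183, 0.113, -0.273],
```

Emit:
{"op": "move_arm", "data": {"steps": [[0,3,29,-20,0.093,-0.021,-0.052],[0,6,59,-38,0.186,-0.038,-0.107],[0,9,88,-54,0.278,-0.053,-0.165],[0,11,118,-68,0.368,-0.064,-0.227],[0,13,146,-80,0.457,-0.073,-0.292]]}}

```text
clock: 5.47
position: [447.5, -151.5, 174.8]
ee_rot: [0.938, -0.183, 0.224, -0.193]
contact_force: [-0.1, 0.1, -0.2]
gripper_width: 42.8
```

```bash
python3 log.py
```

```text
5.4667 [-0.331  0.09  -0.447 -0.685 -0.733  1.965] [ 447.5 -151.5  174.8] [-0.1  0.1 -0.2]
```

Emit:
{"op": "move_arm", "data": {"steps": [[0,2,28,-10,0.089,-0.004,-0.066],[0,4,55,-18,0.177,-0.004,-0.133],[0,6,82,-24,0.264,-0.002,-0.204],[0,8,107,-30,0.35,0.003,-0.276],[0,11,130,-33,0.434,0.011,-0.35]]}}

```text
clock: 5.88
position: [457.5, -21.6, 141.8]
ee_rot: [0.83, -0.388, 0.203, -0.346]
contact_force: [-0.2, 0.5, -1.3]
gripper_width: 42.9
```

```bash
python3 log.py
```

```text
5.8833 [-0.283  0.122 -0.55  -1.169 -0.667  1.862] [457.5 -21.6 141.8] [-0.2  0.5 -1.3]
```

Tracking matches the plan, so I'll continue.

Emit:
{"op": "move_arm", "data": {"steps": [[0,2,22,-3,0.084,0.012,-0.075],[0,5,43,-5,0.167,0.026,-0.151],[0,7,63,-6,0.248,0.043,-0.229],[0,10,81,-7,0.328,0.063,-0.308],[0,13,97,-7,0.406,0.084,-0.389]]}}

```text
clock: 6.3
position: [470.1, 75.0, 134.9]
ee_rot: [0.662, -0.587, 0.148, -0.443]
contact_force: [-0.3, 0.1, -0.2]
gripper_width: 42.8
```

Emit:
{"op": "move_arm", "data": {"steps": [[0,3,15,0,0.078,0.024,-0.081],[0,6,28,0,0.154,0.051,-0.163],[0,8,39,0,0.229,0.079,-0.246],[0,11,49,-1,0.302,0.108,-0.33],[0,13,57,-1,0.374,0.138,-0.415]]}}

```text
clock: 6.72
position: [482.7, 132.0, 133.7]
ee_rot: [-0.443, 0.756, -0.079, 0.475]
contact_force: [-0.5, 0.6, -0.4]
gripper_width: 42.7
```

```bash
python3 log.py; sed -i 's/path(j0,goal,28),28/path(j0,goal,9),9/' t3.py; python3 t3.py
```

```text
6.7167 [-0.182  0.186 -0.774 -2.142 -0.55   1.658] [482.7 132.  133.7] [-0.5  0.6 -0.4]
[0, 3, 4, 0, 0.060, 0.030, -0.077], [0, 6, 8, -1, 0.119, 0.060, -0.154], [0, 9, 11, -3, 0.178, 0.091, -0.231], [0, 11, 13, -4, 0.236, 0.122, -0.309], [0, 12, 15, -7, 0.293, 0.153, -0.387], 
[0, 1, 1, -3, 0.057, 0.032, -0.079], [0, 1, 1, -6, 0.113, 0.065, -0.158], [0, 1, 1, -9, 0.167, 0.098, -0.238], [0, 1, 0, -13, 0.222, 0.130, -0.318],
```

Emit:
{"op": "move_arm", "data": {"steps": [[0,3,4,0,0.06,0.03,-0.077],[0,6,8,-1,0.119,0.06,-0.154],[0,9,11,-3,0.178,0.091,-0.231],[0,11,13,-4,0.236,0.122,-0.309],[0,12,15,-7,0.293,0.153,-0.387]]}}

```text
clock: 7.13
position: [494.8, 147.0, 127.3]
ee_rot: [-0.222, 0.864, -0.025, 0.452]
contact_force: [0.1, -0.5, 0.2]
gripper_width: 43.4
```

Emit:
{"op": "move_arm", "data": {"steps": [[0,1,1,-3,0.057,0.032,-0.079],[0,1,1,-6,0.113,0.065,-0.158],[0,1,1,-9,0.167,0.098,-0.238],[0,1,0,-13,0.222,0.13,-0.318],[0,1,0,-13,0.222,0.13,-0.318]]}}

```text
clock: 7.55
position: [495.4, 147.2, 113.8]
ee_rot: [-0.034, 0.913, 0.014, 0.406]
contact_force: [-0.4, -0.1, -0.4]
gripper_width: 42.9
```

```bash
python3 - <<'E'
from h import *
import pickle
T=target(np.radians(48),.07,1).as_matrix();sx=np.array([np.cos(.07),np.sin(.07),0])
g=np.array([547,150.6,86])-6*sx
rem(g+19*T[:,2]-60*sx+[0,0,40],48,.07,1)
p=optics.get_image("wrist");cv2.imwrite("pics/w4.png",p["frame"]);pickle.dump(p,open("w4.pkl","wb"))
q=optics.get_image("top");cv2.imwrite("pics/t4.png",q["frame"])
for m in ["small_weight_fin","medium_weight_fin","large_weight_fin"]:
    r=nets.tip_of(m,p);print(m,[(np.round(q["uv"],1).tolist(),round(q["conf"],2),np.round(atz(p,q["uv"],83),1)) for q in r[:3]])
print(proj(p,np.array([[547,150.6,83],[532,149.6,102]])))
E
```

```text
rem [-0.2 -0.2 -0.6] [ 0.0024 -0.0004 -0.0033] pos [495.4 147.2 113.8] F [-0.4 -0.1 -0.4] w 42.9 t 7.55 j [-0.08  0.21 -0.9  -2.85 -0.39  1.4 ]
small_weight_fin [([247.2, 231.4], 0.87, array([556.8, 151.4,  83. ]))]
medium_weight_fin [([346.9, 225.5], 0.91, array([540.7, 215. ,  83. ]))]
large_weight_fin [([144.0, 227.4], 0.8, array([555.1,  82.9,  83. ]))]
[[246.99795108 226.27569887]
 [246.89001622 247.80511954]]
```

View pics/w4.png

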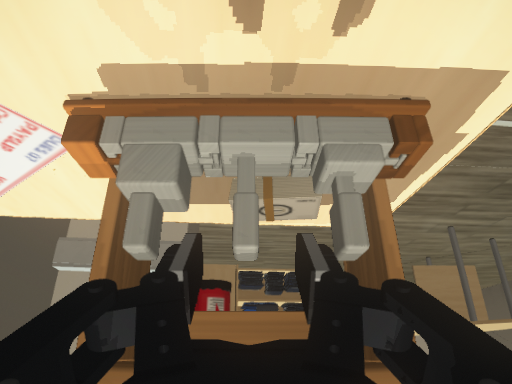

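The view is upside down: the small fin at (246,210) is centred between the fingers, and its projection matches my estimate. I'll approach now.

Emit:
{"op": "move_arm", "data": {"steps": [[0,15,1,-10,0,0,0],[0,30,2,-20,0,0,0],[0,45,3,-30,0,0,0],[0,60,4,-40,0,0,0],[0,60,4,-40,0,0,0]]}}

```text
clock: 8.22
position: [558.6, 148.3, 72.7]
ee_rot: [-0.032, 0.913, 0.012, 0.407]
contact_force: [0.7, 0.2, -0.3]
gripper_width: 42.8
```

```bash
python3 - <<'E'
from h import *
import pickle
T=target(np.radians(48),.07,1).as_matrix();sx=np.array([np.cos(.07),np.sin(.07),0])
g=np.array([547,150.6,86])-6*sx
rem(g+19*T[:,2],48,.07,1)
p=optics.get_image("wrist");cv2.imwrite("pics/w5.png",p["frame"]);pickle.dump(p,open("w5.pkl","wb"))
E
```

```text
rem [-3.5  2.9  0.6] [0.0034 0.0007 0.0008] pos [558.6 148.3  72.7] F [ 0.7  0.2 -0.3] w 42.8 t 8.22 j [-0.07  0.4  -0.84 -2.94 -0.51  1.48]
```

View pics/w5.png

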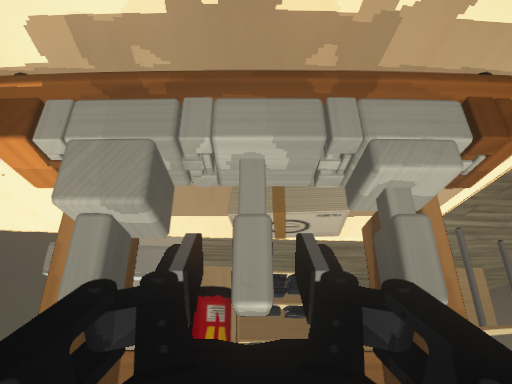

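Emit:
{"op": "move_arm", "data": {"steps": [[0,-3,2,0,0,0,0],[0,-3,2,0,0,0,0]]}}

```text
clock: 8.43
position: [551.6, 150.8, 74.0]
ee_rot: [-0.033, 0.913, 0.013, 0.406]
contact_force: [-1.0, 1.0, 0.1]
gripper_width: 42.5
```

```bash
python3 - <<'E'
from h import *
import pickle
T=target(np.radians(48),.07,1).as_matrix();sx=np.array([np.cos(.07),np.sin(.07),0])
g=np.array([547,150.6,86])-6*sx
rem(g+19*T[:,2],48,.07,1)
p=optics.get_image("wrist");f=p["frame"]
cv2.imwrite("pics/w6.png",cv2.resize(f[130:340,150:350],None,fx=2.8,fy=2.8))
E
```

```text
rem [ 3.5  0.4 -0.8] [ 0.0038  0.     -0.0004] pos [551.6 150.8  74. ] F [-1.   1.   0.1] w 42.5 t 8.43 j [-0.06  0.39 -0.85 -2.94 -0.51  1.49]
```

View pics/w6.png

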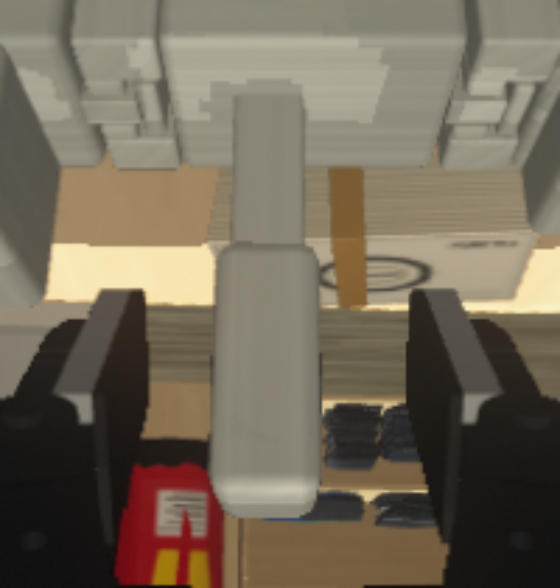

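Emit:
{"op": "move_arm", "data": {"steps": [[0,0,0,0,0,0,0],[0,0,0,0,0,0,0]]}}

```text
clock: 8.65
position: [552.9, 150.5, 74.8]
ee_rot: [-0.032, 0.913, 0.012, 0.407]
contact_force: [0.5, 0.4, 0.1]
gripper_width: 42.7
```

```bash
python3 - <<'E'
from h import *
np.set_printoptions(precision=1,suppress=True)
T=target(np.radians(48),.07,1).as_matrix();sx=np.array([np.cos(.07),np.sin(.07),0])
g=np.array([547,150.6,86])-6*sx
rem(g+19*T[:,2],48,.07,1)
s=readout.read_state();R=Ro.from_quat(s['ee_rot']).as_matrix();G=s['position']-19*R[:,2]
p=optics.get_image("wrist")
for dx in(-10,-5,0,5,10): print(dx,proj(p,[G+dx*np.array([1,0,0])]),end=' ')
print("grasp",G, "corners",proj(p,[G+21*R[:,1],G-21*R[:,1], G+19*R[:,2]]))
f=p["frame"];cv2.imwrite("pics/w7.png",cv2.resize(f[130:340,150:350],None,fx=2.8,fy=2.8))
r=nets.tip_of("small_weight_fin",p);print(r[0]["uv"],proj(p,[[547,150.6,83]]))
E
```

```text
rem [ 2.2  0.7 -1.5] [0. 0. 0.] pos [552.9 150.5  74.8] F [0.5 0.4 0.1] w 42.7 t 8.65 j [-0.1  0.4 -0.8 -2.9 -0.5  1.5]
-10 [[248.3 263. ]] -5 [[247.4 266.1]] 0 [[246.6 269. ]] 5 [[245.9 271.7]] 10 [[245.2 274.3]] grasp [538.8 149.5  87.4] corners [[297.2 268.9]
 [196.1 268.8]
 [246.9 249.2]]
[247.2, 265.2] [[247.9 263.4]]
```

View pics/w7.png

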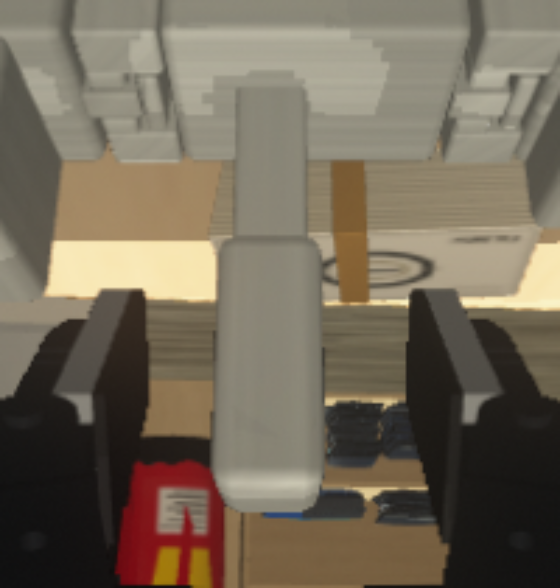

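Emit:
{"op": "move_arm", "data": {"steps": [[0,2,-1,-1,0,0,0],[-0.3,2,-1,-1,0,0,0],[-0.5,2,-1,-1,0,0,0],[-0.6,2,-1,-1,0,0,0]]}}

```text
clock: 9.08
position: [555.2, 149.4, 73.0]
ee_rot: [-0.032, 0.913, 0.013, 0.407]
contact_force: [-0.4, 0.3, 0.4]
gripper_width: 17.0
```

Emit:
{"op": "move_arm", "data": {"steps": [[-1,0,0,0,0,0,0],[-1,0,0,0,0,0,0],[-1,0,0,0,0,0,0],[-1,0,0,0,0,0,0]]}}

```text
clock: 9.42
position: [555.3, 149.4, 73.1]
ee_rot: [-0.032, 0.913, 0.013, 0.407]
contact_force: [-0.4, 0.8, 1.2]
gripper_width: 15.3
```

```bash
python3 - <<'E'
from h import *
rem([554,150.5,74],48,.07,1)
p=optics.get_image("wrist");f=p["frame"]
cv2.imwrite("pics/w8.png",f)
E
```

```text
rem [-1.3  1.1  0.9] [0.0033 0.0013 0.0008] pos [555.3 149.4  73.1] F [-0.4  0.8  1.2] w 15.3 t 9.42 j [-0.07  0.4  -0.84 -2.94 -0.51  1.49]
```

View pics/w8.png

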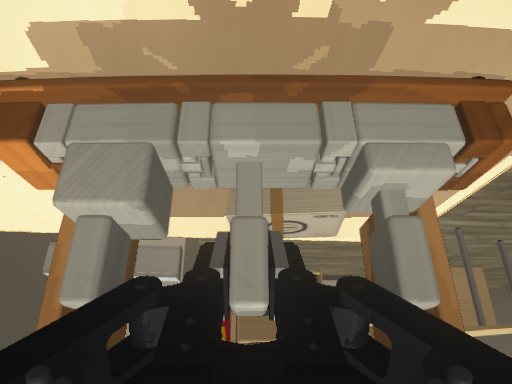

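The fin is gripped (15.3 mm) with low side force. I'll lift straight up in small steps.

Emit:
{"op": "move_arm", "data": {"steps": [[-1,0,0,3,0,0,0],[-1,0,0,6,0,0,0],[-1,0,0,9,0,0,0],[-1,0,0,12,0,0,0],[-1,0,0,12,0,0,0]]}}

```text
clock: 9.88
position: [555.5, 149.4, 86.0]
ee_rot: [-0.032, 0.913, 0.012, 0.408]
contact_force: [0.0, 0.2, -1.5]
gripper_width: 15.0
```

```bash
python3 - <<'E'
from h import *
rem([555.3,149.4,73.1],48,.07,1)
p=optics.get_image("wrist");f=p["frame"]
cv2.imwrite("pics/w9.png",f)
E
```

```text
rem [ -0.2  -0.  -12.9] [0.0035 0.0026 0.0008] pos [555.5 149.4  86. ] F [ 0.   0.2 -1.5] w 15.0 t 9.88 j [-0.06  0.36 -0.83 -2.92 -0.46  1.47]
```

View pics/w9.png

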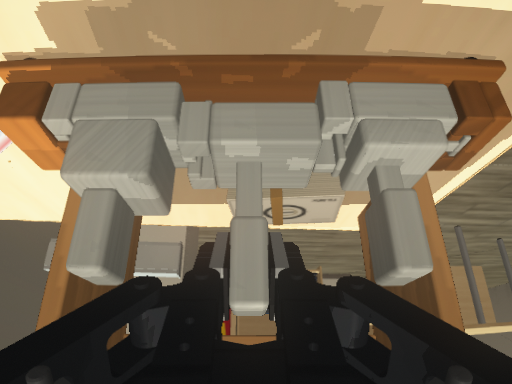

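The weight is rising with the gripper, the rack and neighbouring weights are staying put, and the force is 1.5 N, roughly its weight. I'll keep lifting.

Emit:
{"op": "move_arm", "data": {"steps": [[-1,0,0,5,0,0,0],[-1,0,0,10,0,0,0],[-1,0,0,15,0,0,0],[-1,0,0,22,0,0,0],[-1,0,0,22,0,0,0]]}}

```text
clock: 10.35
position: [556.3, 149.4, 109.3]
ee_rot: [-0.032, 0.912, 0.012, 0.409]
contact_force: [0.3, 0.0, 0.7]
gripper_width: 15.0
```

```bash
python3 - <<'E'
from h import *
rem([555.3,149.4,73.1],48,.07,1)
p=optics.get_image("wrist");f=p["frame"]
cv2.imwrite("pics/w10.png",f)
E
```

```text
rem [ -1.   -0.  -36.2] [0.0035 0.0052 0.0008] pos [556.3 149.4 109.3] F [0.3 0.  0.7] w 15.0 t 10.35 j [-0.06  0.3  -0.79 -2.88 -0.37  1.41]
```

View pics/w10.png

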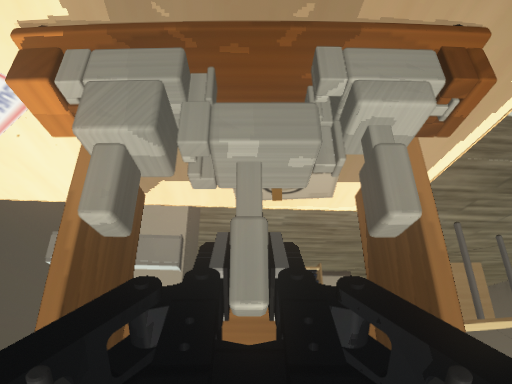

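Emit:
{"op": "move_arm", "data": {"steps": [[-1,0,0,5,0,0,0],[-1,0,0,9,0,0,0],[-1,-20,-1,9,0,0,0],[-1,-45,-3,9,0,0,0],[-1,-70,-5,12,0,0,0]]}}

```text
clock: 10.82
position: [484.1, 144.5, 118.4]
ee_rot: [-0.032, 0.913, 0.013, 0.406]
contact_force: [-0.6, -0.3, -1.4]
gripper_width: 15.3
```

```bash
python3 - <<'E'
from plan import *
from h import *
rem([555.3,149.4,73.1],48,.07,1)
p=optics.get_image("wrist");cv2.imwrite("pics/w11.png",p["frame"])
p=optics.get_image("top");cv2.imwrite("pics/t11.png",p["frame"])
s=readout.read_state();R=Ro.from_quat(s['ee_rot']);print("tool z",R.as_matrix()[:,2],np.degrees(np.arccos(-R.as_matrix()[2,2])))
th=np.arccos(-R.as_matrix()[2,2])
for ps in (0.1,.3,.45,.6):
  T=target(th,ps,1)
  for z in (175,220):
    g=np.array([501,-187,z])
    for o in ik(g+19*T.as_matrix()[:,2],T,n=60): print(ps,z,o,margin(o).round(2))
E
```

```text
rem [ 71.2   4.9 -45.3] [ 0.003 -0.001  0.001] pos [484.1 144.5 118.4] F [-0.6 -0.3 -1.4] w 15.3 t 10.82 j [-0.09  0.18 -0.91 -2.83 -0.38  1.39]
tool z [ 0.739  0.05  -0.672] 47.79629783357231
0.1 175 [-0.408  0.155 -0.448 -1.094 -0.417 -0.156] [2.73 1.36 0.62 2.07 0.26 2.94]
0.1 220 [-0.329  0.074 -0.443 -0.889 -0.409 -0.426] [2.81 1.28 0.63 2.27 0.25 2.67]
0.3 175 [-0.497  0.201 -0.386 -1.095 -0.638  0.031] [2.64 1.41 0.68 2.07 0.48 3.07]
0.3 220 [-0.454  0.125 -0.36  -0.976 -0.659 -0.145] [2.69 1.33 0.71 2.18 0.5  2.96]
0.45 175 [-0.535  0.24  -0.335 -1.066 -0.783  0.13 ] [2.6  1.45 0.74 2.09 0.62 2.97]
0.45 220 [-0.507  0.168 -0.303 -0.982 -0.816 -0.011] [2.63 1.38 0.77 2.18 0.66 3.09]
0.6 175 [-0.557  0.282 -0.28  -1.028 -0.915  0.212] [2.58 1.49 0.79 2.13 0.75 2.89]
0.6 220 [-0.539  0.214 -0.246 -0.967 -0.957  0.094] [2.6  1.42 0.82 2.19 0.8  3.01]
```

View pics/w11.png

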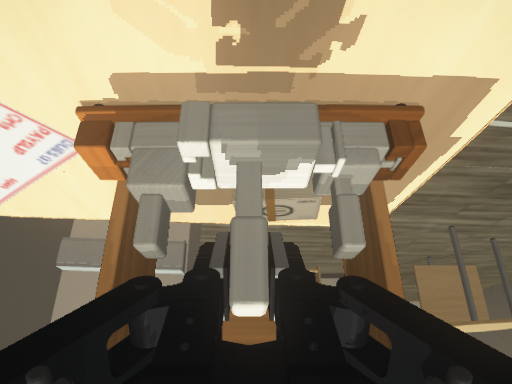

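View pics/t11.png

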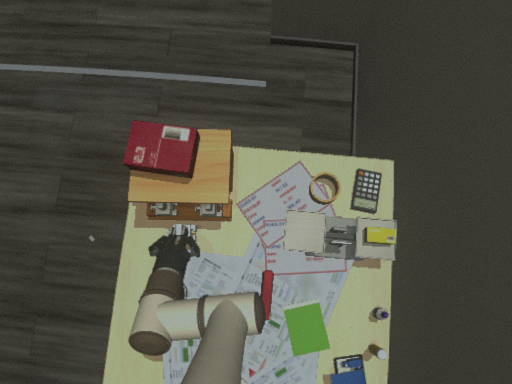

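```bash
cat > t4.py <<'E'
from plan import *
j0=readout.read_state()['joints'];goal=np.array([-0.454,.125,-.36,-.976,-.659,-.145])
J=path(j0,goal,14)
print("joint interp")
for b in J:
    p,R=fk(b);M=R.as_matrix();z=M[:,2];print(p.round(0),"lean",np.degrees(np.arccos(-z[2])).round(1),"psi",np.arctan2(z[1],z[0]).round(2),"roll",np.degrees(np.arcsin(M[2,1])).round(1),links(b)[2].round(0))
print("cart")
j=j0;p0,R0=fk(j0);p1,R1=fk(goal)
from scipy.spatial.transform import Slerp
for s in np.linspace(0,1,15)[1:]:
    T=target(np.radians(47.8),.055+(.3-.055)*s,1);p=p0+(p1-p0)*s+[-20*np.sin(np.pi*s),0,40*np.sin(np.pi*s)]
    o=ik(p,T,seed=j,n=1)
    if not o: o=ik(p,T,n=40); print("reseed",len(o))
    if o: j=o[0]; print(round(s,2),p.round(0),j,margin(j).min().round(2))
E
python3 t4.py
```

```text
joint interp
[480. 145. 118.] lean 47.8 psi 0.07 roll -0.2 [261. 130. 318.]
[490. 139. 127.] lean 50.7 psi 0.1 roll 0.7 [261. 115. 315.]
[499. 132. 135.] lean 53.3 psi 0.14 roll 1.6 [262.  98. 313.]
[506. 121. 142.] lean 55.5 psi 0.18 roll 2.3 [264.  79. 310.]
[512. 109. 148.] lean 57.3 psi 0.21 roll 2.8 [267.  56. 309.]
[516.  93. 153.] lean 58.6 psi 0.24 roll 3.2 [270.  32. 308.]
[520.  75. 158.] lean 59.3 psi 0.27 roll 3.4 [274.   5. 309.]
[523.  53. 161.] lean 59.6 psi 0.3 roll 3.5 [278. -23. 312.]
[525.  29. 165.] lean 59.3 psi 0.33 roll 3.5 [283. -53. 317.]
[526.   1. 169.] lean 58.5 psi 0.35 roll 3.3 [287. -85. 325.]
[526. -30. 173.] lean 57.1 psi 0.36 roll 3.0 [ 292. -117.  335.]
[525. -64. 179.] lean 55.4 psi 0.36 roll 2.5 [ 296. -150.  348.]
[ 523. -101.  186.] lean 53.1 psi 0.35 roll 1.9 [ 299. -183.  364.]
[ 519. -141.  195.] lean 50.6 psi 0.33 roll 1.1 [ 302. -216.  384.]
[ 514. -183.  207.] lean 47.8 psi 0.3 roll 0.0 [ 304. -248.  407.]
cart
0.07 [478. 121. 133.] [-0.079  0.105 -0.78  -2.473 -0.181  1.012] 0.02
reseed 0
reseed 0
reseed 0
reseed 0
reseed 0
reseed 0
reseed 0
0.64 [484. -66. 211.] [ 0.063 -0.065 -0.655 -0.63  -0.188 -0.848] 0.03
0.71 [489. -89. 213.] [-0.106 -0.033 -0.559 -0.815 -0.342 -0.555] 0.18
0.79 [ 495. -113.  213.] [-0.224  0.002 -0.501 -0.894 -0.446 -0.398] 0.29
0.86 [ 501. -136.  212.] [-0.316  0.042 -0.452 -0.938 -0.529 -0.289] 0.37
0.93 [ 507. -159.  210.] [-0.391  0.083 -0.406 -0.963 -0.598 -0.207] 0.44
1.0 [ 514. -183.  207.] [-0.454  0.125 -0.36  -0.977 -0.659 -0.144] 0.5
```

```bash
cat > t5.py <<'E'
from plan import *
j0=readout.read_state()['joints'];goal=np.array([-0.454,.125,-.36,-.976,-.659,-.145])
mid=.5*(j0+goal)
best=None
for p in ([470,50,220],[460,40,230],[450,40,200],[470,30,250]):
  for th in (52,58,62):
   for ps in (.15,.3,.45):
    o=ik(np.array(p,float),target(np.radians(th),ps,1),seed=mid,n=1)
    if o: print(p,th,ps,o[0],margin(o[0]).min().round(2),np.abs(o[0]-mid).max().round(2))
E
python3 t5.py
```

```text
[470, 50, 220] 52 0.45 [ 0.175 -0.103 -0.619 -0.924 -0.271 -0.493] 0.11 1.11
[470, 50, 220] 58 0.3 [ 0.064 -0.11  -0.63  -1.323 -0.206 -0.126] 0.05 0.75
[470, 50, 220] 58 0.45 [-0.103 -0.07  -0.594 -1.354 -0.474  0.074] 0.31 0.55
[470, 50, 220] 62 0.15 [-0.161 -0.105 -0.695 -1.852 -0.285  0.442] 0.13 0.26
[470, 50, 220] 62 0.3 [-0.183 -0.082 -0.659 -1.651 -0.424  0.329] 0.26 0.29
[470, 50, 220] 62 0.45 [-0.245 -0.04  -0.621 -1.535 -0.601  0.33 ] 0.44 0.37
[460, 40, 230] 52 0.45 [ 0.173 -0.142 -0.634 -0.863 -0.288 -0.556] 0.13 1.18
[460, 40, 230] 58 0.45 [-0.109 -0.107 -0.598 -1.292 -0.487  0.007] 0.33 0.61
[460, 40, 230] 62 0.15 [-0.089 -0.152 -0.678 -1.687 -0.212  0.232] 0.05 0.39
[460, 40, 230] 62 0.3 [-0.166 -0.126 -0.655 -1.554 -0.408  0.214] 0.25 0.41
[460, 40, 230] 62 0.45 [-0.255 -0.079 -0.62  -1.474 -0.612  0.262] 0.45 0.43
[450, 40, 200] 52 0.45 [ 0.039 -0.092 -0.632 -1.109 -0.36  -0.226] 0.2 0.85
[450, 40, 200] 58 0.3 [-0.124 -0.094 -0.675 -1.518 -0.357  0.178] 0.2 0.44
[450, 40, 200] 58 0.45 [-0.215 -0.052 -0.643 -1.442 -0.556  0.242] 0.4 0.46
[450, 40, 200] 62 0.15 [-0.296 -0.087 -0.775 -1.93  -0.419  0.611] 0.26 0.24
[450, 40, 200] 62 0.3 [-0.307 -0.059 -0.724 -1.724 -0.535  0.493] 0.35 0.21
[450, 40, 200] 62 0.45 [-0.346 -0.015 -0.677 -1.586 -0.683  0.467] 0.39 0.31
[470, 30, 250] 52 0.45 [ 0.165 -0.154 -0.606 -0.78  -0.32  -0.639] 0.16 1.26
[470, 30, 250] 58 0.45 [-0.085 -0.125 -0.562 -1.193 -0.483 -0.117] 0.32 0.74
[470, 30, 250] 62 0.3 [-0.096 -0.15  -0.612 -1.404 -0.352  0.017] 0.19 0.6
[470, 30, 250] 62 0.45 [-0.228 -0.1   -0.575 -1.387 -0.599  0.14 ] 0.44 0.51
```

```bash
cat > t6.py <<'E'
from plan import *
import sys
j0=readout.read_state()['joints'];goal=np.array([-0.454,.125,-.36,-.976,-.659,-.145]);mid=np.array([-.183,-.082,-.659,-1.651,-.424,.329])
N=20
J=[j0*(2*(s-.5)*(s-1))+mid*(4*s*(1-s))+goal*(2*s*(s-.5)) for s in np.linspace(0,1,N+1)]
p0,R0=fk(j0)
W=np.array([[sx,sy,z] for sx in(-17,29) for sy in(-32,47) for z in(-76,-52)]+[[21,0,16],[-9,0,16]])  # rel grasp, rack axes
Rw=Ro.from_euler('z',.068)
loc=R0.inv().apply(Rw.apply(W))  # rel grasp in tool axes
pp=None
for b in J:
    p,R=fk(b);z=R.as_matrix()[:,2];w=p-19*z+R.apply(loc)
    print(p.round(0),"lean",np.degrees(np.arccos(-z[2])).round(1),"wmax x",w[:,0].max().round(0),"zmin",w[:,2].min().round(0),"y",w[:,1].min().round(0),w[:,1].max().round(0),"" if pp is None else (np.linalg.norm(p-pp[0]).round(0),np.degrees((R*pp[1].inv()).magnitude()).round(1)),margin(b).min().round(2))
    pp=(p,R)
rows(J,N,5,-1)
E
python3 t6.py
```

```text
[480. 145. 118.] lean 47.8 wmax x 497.0 zmin 55.0 y 111.0 193.0  0.15
[473. 150. 135.] lean 50.9 wmax x 495.0 zmin 70.0 y 116.0 200.0 (np.float64(19.0), np.float64(3.9)) 0.17
[467. 150. 150.] lean 53.7 wmax x 492.0 zmin 83.0 y 116.0 202.0 (np.float64(16.0), np.float64(3.4)) 0.2
[462. 147. 162.] lean 56.0 wmax x 491.0 zmin 94.0 y 113.0 200.0 (np.float64(14.0), np.float64(2.9)) 0.21
[459. 140. 173.] lean 57.9 wmax x 490.0 zmin 104.0 y 106.0 194.0 (np.float64(13.0), np.float64(2.5)) 0.21
[457. 130. 183.] lean 59.4 wmax x 491.0 zmin 113.0 y 96.0 184.0 (np.float64(14.0), np.float64(2.1)) 0.22
[457. 118. 191.] lean 60.6 wmax x 492.0 zmin 122.0 y 83.0 172.0 (np.float64(15.0), np.float64(1.7)) 0.22
[459. 103. 199.] lean 61.4 wmax x 495.0 zmin 130.0 y 68.0 158.0 (np.float64(17.0), np.float64(1.4)) 0.23
[462.  87. 207.] lean 61.9 wmax x 499.0 zmin 137.0 y 51.0 141.0 (np.float64(18.0), np.float64(1.1)) 0.24
[465.  69. 214.] lean 62.1 wmax x 503.0 zmin 144.0 y 33.0 123.0 (np.float64(19.0), np.float64(0.9)) 0.25
[470.  50. 220.] lean 62.0 wmax x 508.0 zmin 151.0 y 14.0 104.0 (np.float64(20.0), np
[... 1215 characters left out ...]
-21, -5, 55, 0.066, -0.168, 0.124], [-1, -23, -15, 65, 0.071, -0.194, 0.149], 
[-1, 0, -12, 9, 0.000, -0.021, 0.021], [-1, 1, -27, 17, -0.002, -0.037, 0.039], [-1, 4, -43, 24, -0.008, -0.047, 0.054], [-1, 8, -61, 31, -0.015, -0.053, 0.066], [-1, 12, -80, 37, -0.024, -0.054, 0.076], 
[-1, 5, -20, 6, -0.010, 0.004, 0.007], [-1, 11, -41, 10, -0.022, 0.012, 0.011], [-1, 16, -63, 14, -0.033, 0.025, 0.014], [-1, 22, -85, 16, -0.044, 0.043, 0.014], [-1, 27, -108, 16, -0.054, 0.065, 0.014], 
[-1, 5, -24, -1, -0.009, 0.027, -0.002], [-1, 9, -48, -5, -0.016, 0.057, -0.006], [-1, 13, -73, -10, -0.021, 0.092, -0.009], [-1, 16, -99, -19, -0.023, 0.130, -0.014], [-1, 17, -125, -29, -0.021, 0.171, -0.017],
```

Emit:
{"op": "move_arm", "data": {"steps": [[-1,-7,5,17,0.025,-0.053,0.034],[-1,-13,6,32,0.044,-0.098,0.067],[-1,-18,2,45,0.057,-0.136,0.097],[-1,-21,-5,55,0.066,-0.168,0.124],[-1,-23,-15,65,0.071,-0.194,0.149]]}}

```text
clock: 11.33
position: [462.2, 129.0, 184.9]
ee_rot: [-0.087, 0.863, 0.072, 0.493]
contact_force: [0.9, 0.5, -0.7]
gripper_width: 15.0
```

Emit:
{"op": "move_arm", "data": {"steps": [[-1,0,-12,9,0,-0.021,0.021],[-1,1,-27,17,-0.002,-0.037,0.039],[-1,4,-43,24,-0.008,-0.047,0.054],[-1,8,-61,31,-0.015,-0.053,0.066],[-1,12,-80,37,-0.024,-0.054,0.076]]}}

```text
clock: 11.75
position: [474.7, 48.6, 222.3]
ee_rot: [-0.128, 0.846, 0.078, 0.512]
contact_force: [1.0, -0.0, -1.0]
gripper_width: 15.3
```

```bash
python3 log.py
```

```text
11.75 [-0.193 -0.075 -0.652 -1.657 -0.434  0.339] [474.7  48.6 222.3] [ 1. -0. -1.]
```

Emit:
{"op": "move_arm", "data": {"steps": [[-1,5,-20,6,-0.01,0.004,0.007],[-1,11,-41,10,-0.022,0.012,0.011],[-1,16,-63,14,-0.033,0.025,0.014],[-1,22,-85,16,-0.044,0.043,0.014],[-1,27,-108,16,-0.054,0.065,0.014]]}}

```text
clock: 12.17
position: [501.9, -59.4, 238.3]
ee_rot: [-0.145, 0.863, 0.062, 0.48]
contact_force: [-0.0, -0.7, -0.8]
gripper_width: 15.4
```

Emit:
{"op": "move_arm", "data": {"steps": [[-1,5,-24,-1,-0.009,0.027,-0.002],[-1,9,-48,-5,-0.016,0.057,-0.006],[-1,13,-73,-10,-0.021,0.092,-0.009],[-1,16,-99,-19,-0.023,0.13,-0.014],[-1,17,-125,-25,-0.021,0.171,-0.017]]}}

```text
clock: 12.58
position: [518.6, -184.5, 211.8]
ee_rot: [-0.136, 0.903, 0.062, 0.402]
contact_force: [-0.4, -0.0, -1.3]
gripper_width: 15.1
```

```bash
python3 log.py; python3 - <<'E'
from h import *
import pickle
P={}
for n in ("wrist","top","scene"):
    P[n]=optics.get_image(n);cv2.imwrite(f"pics/{n}12.png",P[n]["frame"])
pickle.dump(P,open("P12.pkl","wb"))
f=P["scene"]["frame"][90:240,210:380];cv2.imwrite("pics/s12z.png",cv2.resize(f,None,fx=4,fy=4,interpolation=cv2.INTER_CUBIC))
rem([514,-183,211],47.8,.3,1)
s=readout.read_state();R=Ro.from_quat(s['ee_rot']).as_matrix();print(R)
E
```

```text
12.5833 [-0.454  0.126 -0.348 -0.971 -0.666 -0.156] [ 518.6 -184.5  211.8] [-0.4 -0.  -1.3]
rem [-5.   1.6 -0.7] [-0.0037  0.0037  0.0016] pos [ 519.  -184.6  211.7] F [-0.7 -0.1 -2.3] w 15.0 t 12.73 j [-0.45  0.13 -0.35 -0.97 -0.66 -0.15]
[[-0.63932555 -0.29398359  0.71051846]
 [-0.19473224  0.95580732  0.22025377]
 [-0.74386974  0.00245301 -0.66832012]]
```

View pics/wrist12.png

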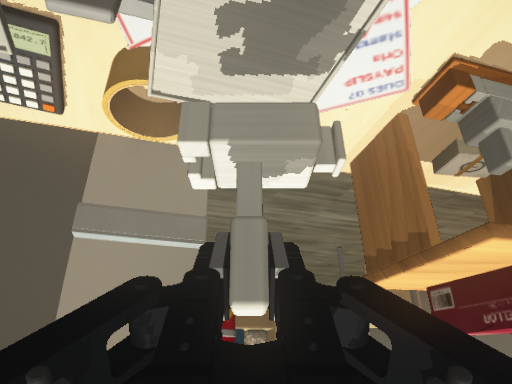

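View pics/s12z.png

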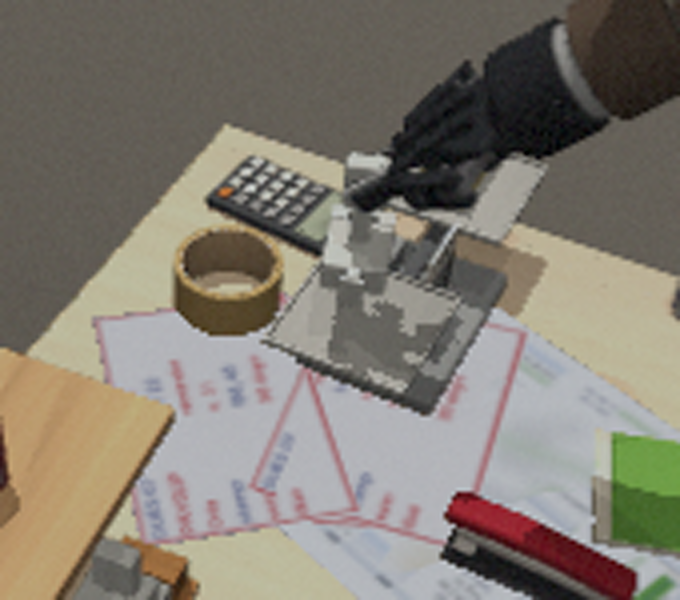

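Emit:
{"op": "move_arm", "data": {"steps": [[-1,-4,-4,-10,0,0,0],[-1,-8,-7,-20,0,0,0],[-1,-8,-7,-30,0,0,0],[-1,-8,-7,-40,0,0,0],[-1,-8,-7,-40,0,0,0]]}}

```text
clock: 13.15
position: [509.3, -189.3, 170.3]
ee_rot: [-0.135, 0.904, 0.063, 0.402]
contact_force: [0.7, 0.3, -0.9]
gripper_width: 15.1
```

```bash
cat > chk.py <<'E'
from h import *
import sys
s=readout.read_state();R=Ro.from_quat(s['ee_rot']).as_matrix();z=R[:,2];g=s['position']-19*z
ps=np.arctan2(z[1],z[0]);wx=np.array([np.cos(ps),np.sin(ps),0]);wy=np.array([-np.sin(ps),np.cos(ps),0])
c=g+6*wx+7.5*wy
print("foot centre",c[:2].round(1),"underside",(g[2]-75.8).round(1),"lean",np.degrees(np.arccos(-z[2])).round(2),"F",s['contact_force'].round(2),"w",round(s['gripper_width'],1),"t",s['clock'],"shift needed",(np.array([501,-187.4])-c[:2]).round(1))
n=sys.argv[1]
for k in sys.argv[2:]:
    p=optics.get_image(k);f=p["frame"]
    if k=="scene": f=cv2.resize(f[90:240,210:380],None,fx=4,fy=4,interpolation=cv2.INTER_CUBIC)
    if k=="top": f=cv2.resize(f[170:290,260:420],None,fx=4.5,fy=4.5,interpolation=cv2.INTER_CUBIC)
    cv2.imwrite(f"pics/{k}{n}.png",f)
E
python3 chk.py 13 scene wrist top
```

```text
foot centre [ 499.3 -184.6] underside 107.2 lean 47.99 F [ 0.67  0.26 -0.89] w 15.1 t 13.15 shift needed [ 1.7 -2.8]
```

View pics/scene13.png

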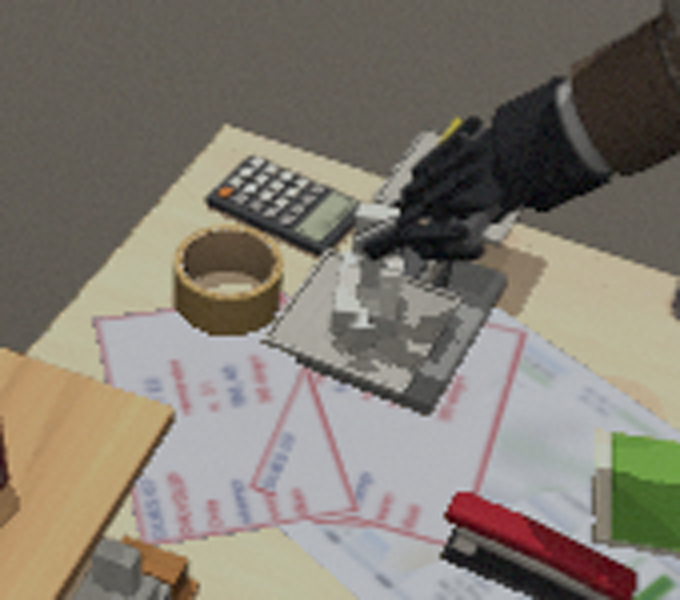

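View pics/wrist13.png

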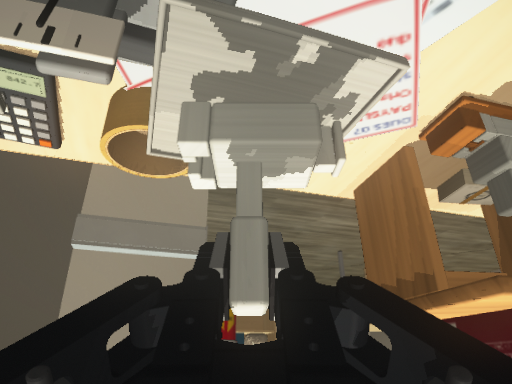

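Emit:
{"op": "move_arm", "data": {"steps": [[-1,1,-1,-2,0,0,0],[-1,2,-3,-4,0,0,0],[-1,2,-3,-6,0,0,0],[-1,2,-3,-8,0,0,0],[-1,2,-3,-9,0,0,0]]}}

```text
clock: 13.72
position: [512.1, -193.5, 162.7]
ee_rot: [-0.136, 0.903, 0.062, 0.403]
contact_force: [0.5, -0.1, -1.3]
gripper_width: 15.3
```

Emit:
{"op": "move_arm", "data": {"steps": [[-1,0,0,-1,0,0,0],[-1,0,0,-2,0,0,0],[-1,0,0,-3,0,0,0],[-1,0,0,-4,0,0,0],[-1,0,0,-4,0,0,0]]}}

```text
clock: 14.13
position: [512.1, -193.5, 158.8]
ee_rot: [-0.136, 0.903, 0.062, 0.403]
contact_force: [0.4, 0.1, -0.7]
gripper_width: 15.0
```

```bash
python3 chk.py 14 scene wrist top
```

```text
foot centre [ 502.2 -188.8] underside 95.7 lean 48.06 F [ 0.41  0.12 -0.67] w 15.0 t 14.1333 shift needed [-1.2  1.4]
```

View pics/wrist14.png

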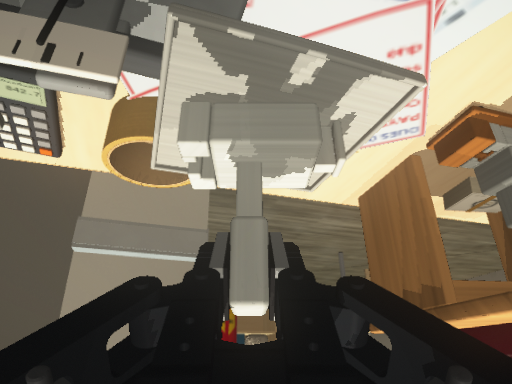

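View pics/scene14.png

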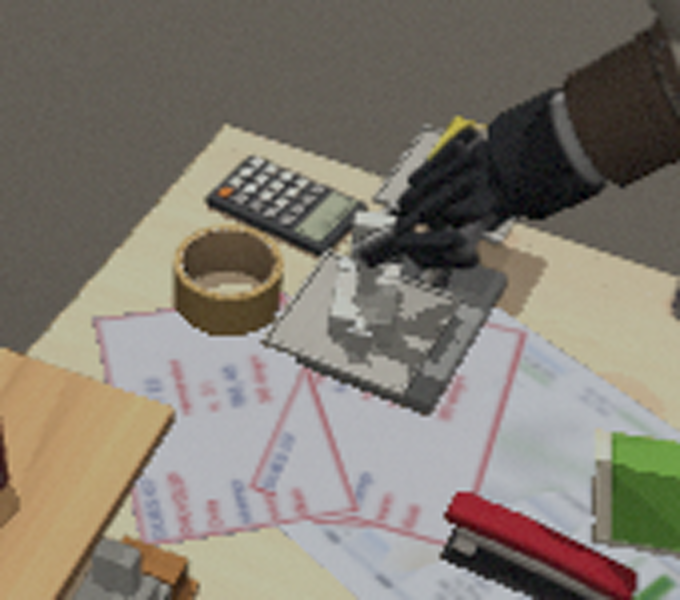

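Emit:
{"op": "move_arm", "data": {"steps": [[-1,0,0,-1,0,0,0],[-1,0,0,-2,0,0,0],[-1,0,0,-3,0,0,0],[-1,0,0,-3,0,0,0],[-1,0,0,-3,0,0,0]]}}

```text
clock: 14.7
position: [512.3, -193.5, 156.1]
ee_rot: [-0.136, 0.903, 0.062, 0.403]
contact_force: [0.4, 0.1, 0.5]
gripper_width: 15.4
```

```bash
python3 chk.py 15 wrist; sleep 0; python3 chk.py 15
```

```text
foot centre [ 502.3 -188.8] underside 93.0 lean 48.08 F [0.41 0.13 0.5 ] w 15.4 t 14.7 shift needed [-1.3  1.4]
foot centre [ 502.3 -188.8] underside 93.0 lean 48.08 F [ 0.3   0.07 -1.62] w 15.0 t 14.75 shift needed [-1.3  1.4]
```

Emit:
{"op": "move_arm", "data": {"steps": [[-1,0,0,-1,0,0,0],[-1,0,0,-2,0,0,0],[-1,0,0,-2,0,0,0],[-1,0,0,-2,0,0,0]]}}

```text
clock: 15.08
position: [512.3, -193.5, 154.0]
ee_rot: [-0.136, 0.903, 0.062, 0.403]
contact_force: [-0.2, 0.3, -0.0]
gripper_width: 15.2
```

```bash
python3 chk.py 16 wrist;  python3 chk.py 16
```

```text
foot centre [ 502.3 -188.8] underside 90.9 lean 48.07 F [-0.22  0.27 -0.01] w 15.2 t 15.0833 shift needed [-1.3  1.4]
foot centre [ 502.3 -188.8] underside 91.0 lean 48.08 F [-0.08  0.85 -0.71] w 15.6 t 15.1333 shift needed [-1.3  1.4]
```

View pics/wrist16.png

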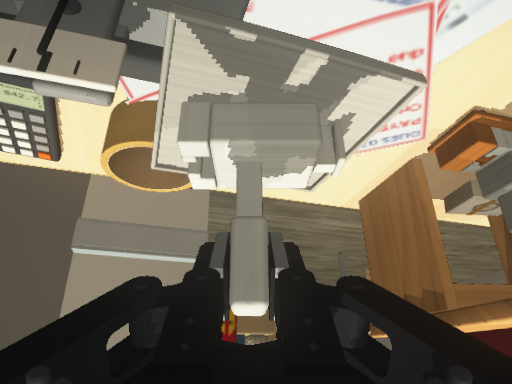

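Between shots 14 and 16 the pan sank together with the foot, with its corners staying at about (165,10) and (425,80). The weight is resting on it, so I'll release slowly.

Emit:
{"op": "move_arm", "data": {"steps": [[-0.6,0,0,0,0,0,0],[-0.5,0,0,0,0,0,0],[-0.4,0,0,0,0,0,0],[-0.3,0,0,0,0,0,0],[-0.2,0,0,0,0,0,0]]}}

```text
clock: 15.55
position: [512.2, -193.6, 154.0]
ee_rot: [-0.136, 0.903, 0.061, 0.403]
contact_force: [0.2, -0.1, -0.3]
gripper_width: 34.1
```

```bash
python3 chk.py 17 wrist; python3 -c "
from plan import *
j=readout.read_state()['joints'];p,R=fk(j);z=R.as_matrix()[:,2]
for d in (np.array([0,0,0]),-40*z,-80*z,-60*z+[0,0,0],-120*z,np.array([-80,-25,40])):
  o=ik(p+d,R,seed=j,n=1);print(d.round(0),o,[margin(x).min().round(2) for x in o])
"
```

```text
foot centre [ 502.2 -188.8] underside 90.9 lean 48.07 F [ 0.15 -0.09 -0.3 ] w 34.1 t 15.55 shift needed [-1.2  1.4]
[0 0 0] [array([-0.536,  0.225, -0.38 , -1.122, -0.66 ,  0.088])] [np.float64(0.5)]
[-28.  -9.  27.] [array([-0.571,  0.155, -0.395, -1.059, -0.712,  0.032])] [np.float64(0.55)]
[-57. -18.  53.] [array([-0.613,  0.088, -0.401, -1.002, -0.775, -0.018])] [np.float64(0.61)]
[-43. -13.  40.] [array([-0.591,  0.121, -0.399, -1.029, -0.742,  0.006])] [np.float64(0.58)]
[-85. -26.  80.] [array([-0.663,  0.026, -0.398, -0.952, -0.848, -0.057])] [np.float64(0.67)]
[-80 -25  40] [array([-0.68 ,  0.096, -0.429, -1.03 , -0.805,  0.069])] [np.float64(0.64)]
```

View pics/wrist17.png

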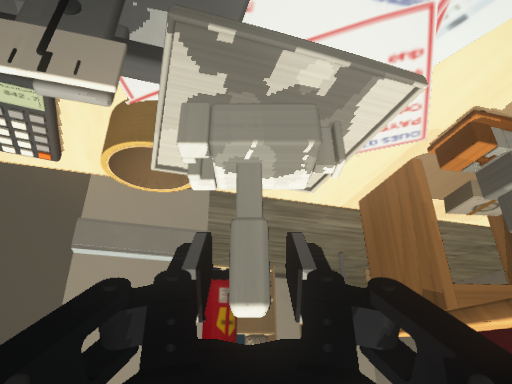

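Released cleanly: the weight is standing and the fingers are clear on both sides. I'll retreat along the tool axis.

Emit:
{"op": "move_arm", "data": {"steps": [[-0.2,-9,-3,8,0,0,0],[-0.2,-20,-6,19,0,0,0],[-0.2,-37,-12,35,0,0,0],[-0.2,-60,-19,57,0,0,0],[-0.2,-85,-26,80,0,0,0]]}}

```text
clock: 16.02
position: [425.6, -219.5, 234.6]
ee_rot: [-0.136, 0.903, 0.062, 0.402]
contact_force: [0.4, -1.3, 0.9]
gripper_width: 34.5
```

Emit:
{"op": "move_arm", "data": {"steps": [[-0.2,-20,10,30,0,0,0],[-0.2,-40,20,60,0,0,0],[-0.2,-60,30,80,0,0,0],[-0.2,-60,30,80,0,0,0]]}}

```text
clock: 16.35
position: [365.0, -189.3, 319.9]
ee_rot: [-0.138, 0.902, 0.057, 0.406]
contact_force: [1.6, -0.4, 0.2]
gripper_width: 34.5
```

```bash
python3 log.py; python3 - <<'E'
from h import *
import pickle
P={}
for n in ("wrist","top","scene"):
    P[n]=optics.get_image(n);cv2.imwrite(f"pics/{n}18.png",P[n]["frame"])
pickle.dump(P,open("P18.pkl","wb"))
f=P["scene"]["frame"][90:290,180:380];cv2.imwrite("pics/s18z.png",cv2.resize(f,None,fx=3,fy=3,interpolation=cv2.INTER_CUBIC))
f=P["top"]["frame"][150:280,130:430];cv2.imwrite("pics/t18z.png",cv2.resize(f,None,fx=2.66,fy=2.66,interpolation=cv2.INTER_CUBIC))
E
```

```text
16.35 [-0.651 -0.209 -0.403 -0.817 -0.978 -0.28 ] [ 365.  -189.3  319.9] [ 1.6 -0.4  0.2]
```

View pics/s18z.png

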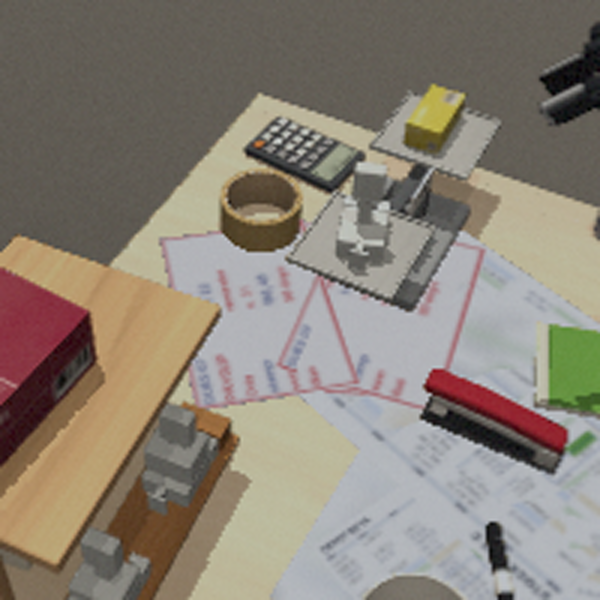

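View pics/t18z.png

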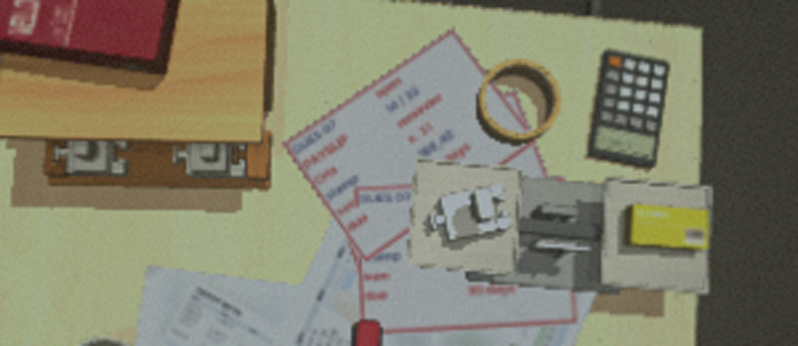

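View pics/wrist18.png

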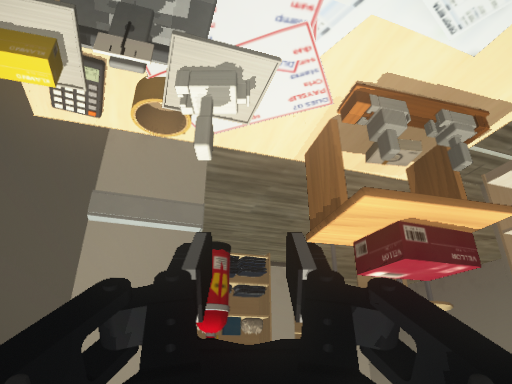

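Emit:
{"op": "move_arm", "data": {"steps": [[-0.2,0,-25,0,-0.03,0.11,-0.06],[-0.2,0,-50,0,-0.06,0.22,-0.12],[-0.2,0,-75,0,-0.09,0.33,-0.18],[-0.2,0,-80,0,-0.11,0.4,-0.2],[-0.2,0,-80,0,-0.11,0.4,-0.2]]}}

```text
clock: 16.92
position: [369.5, -269.9, 312.4]
ee_rot: [-0.054, 0.977, -0.002, 0.208]
contact_force: [-0.0, 0.3, -0.9]
gripper_width: 34.3
```

```bash
python3 log.py; python3 - <<'E'
from h import *
import pickle
p=optics.get_image("wrist");cv2.imwrite("pics/w19.png",p["frame"]);pickle.dump(p,open("w19.pkl","wb"))
f=cv2.rotate(p["frame"],cv2.ROTATE_180);cv2.imwrite("pics/w19r.png",f)
E
```

```text
16.9167 [-0.402 -0.113 -0.363 -0.218 -0.95  -0.964] [ 369.5 -269.9  312.4] [-0.   0.3 -0.9]
```

View pics/w19.png

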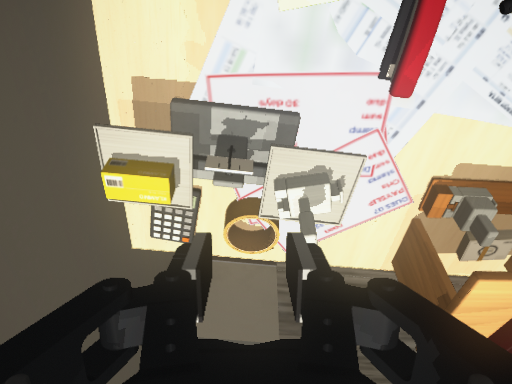

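```bash
python3 - <<'E'
import cv2
f=cv2.imread("pics/w19.png")
cv2.imwrite("pics/w19a.png",cv2.resize(f[115:235,250:380],None,fx=5,fy=5,interpolation=cv2.INTER_CUBIC))
cv2.imwrite("pics/w19b.png",cv2.resize(f[115:215,85:205],None,fx=5,fy=5,interpolation=cv2.INTER_CUBIC))
E
```

```text
(no output)
```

View pics/w19a.png

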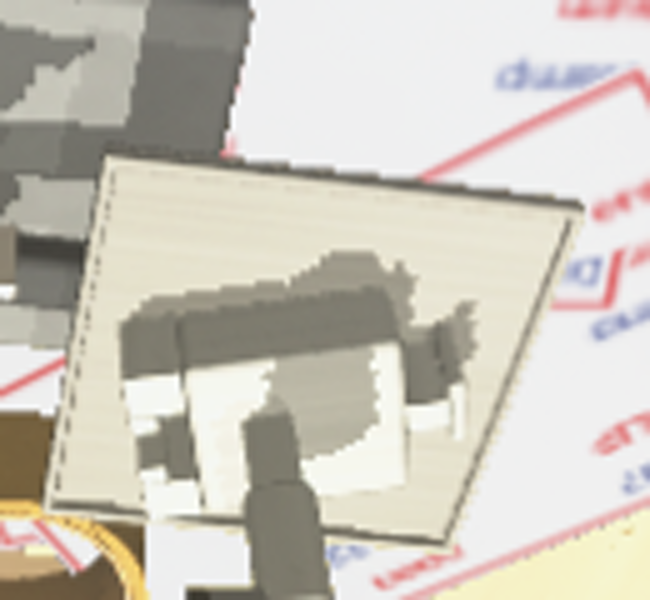

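View pics/w19b.png

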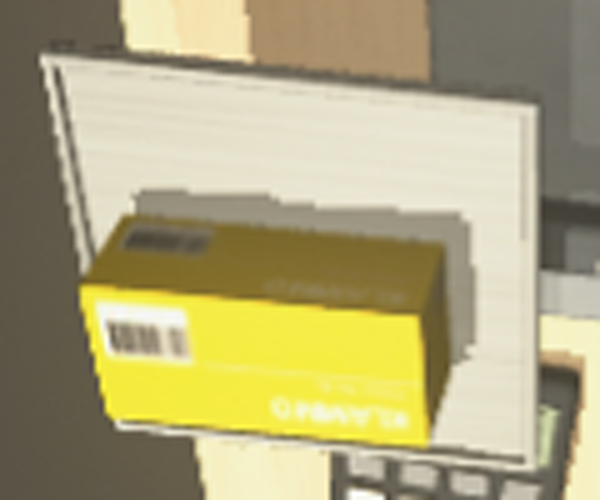

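```bash
sed -i '/^V=\[("w2/,$d' bal.py; cat >> bal.py <<'E'
p=pickle.load(open("w19.pkl","rb"))
L=np.array([(447,547),(45,505),(108,155),(584,205)])/5+[250,115]-.4
R=np.array([(540,467),(115,428),(42,57),(540,102)])/5+[85,115]-.4
f=lambda q:np.r_[(proj(p,pts(q,100,q[3]))-L).ravel(),(proj(p,pts(q,-100,q[4]))-R).ravel()]
r=least_squares(f,[495,-280,0,95,85]);q=r.x
print(q.round(3),r.fun.round(1),"tilt",(q[3]-q[4])/200)
for t in(-.04,0,.01,.06):
    g=lambda q:f([q[0],q[1],q[2],93+100*t+q[3],93-100*t+q[3]]);print(t,least_squares(g,[500,-287,0,0]).cost)
E
python3 bal.py; python3 log.py
```

```text
[ 5.00960e+02 -2.86803e+02 -5.00000e-03  9.08990e+01  8.95370e+01] [ 0.4  0.1 -0.7  0.5 -0.6 -0.9  0.2  0.1 -0.3  0.8  0.8 -0.1  0.3 -0.7
  0.   0.5] tilt 0.00681090008911589
-0.04 13.257825941310786
0 2.50749390321683
0.01 2.3257420978911254
0.06 16.501725644945928
16.9667 [-0.404 -0.115 -0.365 -0.224 -0.95  -0.959] [ 368.6 -268.6  311.5] [-0.1  1.4 -0.4]
```

The measured tilt is about 0.007 rad, which is level, and the change from 0.061 rad matches the 100 g weight. I'm handing the job in.

```bash
python3 -c "
from h import *
print(workorder.job_done())"
```

```text
the job is handed in; nothing more can be done
None
```

The beam is level with the 100 g (small) weight standing on the left pan, and I handed the job in at about 17 s of the 50 s limit.

- **Choosing the weight:** Pan corners in two wrist pictures put the beam at about 0.061 rad, so the staple box weighs about 120 g. That made the small weight, in the middle of the rack, the right one.
- **Moving it:** I leaned the gripper about 48 degrees, slightly past the suggested 45, to keep its body clear of the shelf edge. I lifted the weight straight up about 45 mm before moving away, lowered it gently onto the left pan, let go and backed off.
- **Last checks:** The tilt measured about +0.007 rad, within the 0.033 allowed. The pictures show the weight upright on the pan, the other two still in the rack, and the rack, staple box and tape roll where they were, though I didn't measure the rack's shift. The gripper was clear of everything.
- **Force readings:** Forces stayed within a few newtons during the grasp, lift, carry and placing. Early on, one reading showed 20 N and 35 N (x and y). The arm had stalled at its joint limits then, and the picture showed no contact. It was gone in the next reading.
- **Disagreement:** The arm's measured position was off from the commanded one by up to about 5 mm at times; I corrected for this from the pictures and the state readings.

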